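Load the temperature probe block and start the check

TASK

Lift the dust screen from in front of the probe block and stand it upright along the middle of the rubber mat; then start every steel probe on the bench nose first into a bore of its own, about half way (75 mm, at least 50 and not past 110) and let go, and only when all of them are started take each again further back and push it fully home against the end of its bore. Last, press the start button right down. The probes are delicate: never press one against the block with more than 40 N, and leave the dishes, bottle and beaker where they stand.

Things in the scene. Friction and masses are not known exactly. Their poses are not given: they have to be found in the camera images.
- block: heavy fixed probe block, 240 mm wide (its x), 230 mm deep (its y), 88 mm high; aluminium in front, white housing behind. Origin at the foot of its upright mouth face, midway; +y points straight into the block along the bores, +z up. The mouth face (y = 0, looking along -y) has three level round bores at x = -75, 0 and +75 mm, 55 mm above the bench; a dark line on the top runs above each
- mouth0 (a point): centre of bore 0's mouth, in the mouth face, at block x = -75 mm, 55 mm above the bench. The bore is 16.5 mm in diameter with a 3 mm chamfer, 150 mm deep with a flat blind end: a probe fully home still stands 50 mm out, and one let go partway stays, its tail sagging a few mm (it binds unless lifted level)
- mouth1 (a point): centre of bore 1's mouth, in the mouth face, at block x = 0 mm, 55 mm above the bench. The bore is 16.5 mm in diameter with a 3 mm chamfer, 150 mm deep with a flat blind end: a probe fully home still stands 50 mm out, and one let go partway stays, its tail sagging a few mm (it binds unless lifted level)
- mouth2 (a point): centre of bore 2's mouth, in the mouth face, at block x = 75 mm, 55 mm above the bench. The bore is 16.5 mm in diameter with a 3 mm chamfer, 150 mm deep with a flat blind end: a probe fully home still stands 50 mm out, and one let go partway stays, its tail sagging a few mm (it binds unless lifted level)
- start (a joint): start button: its travel in m, 0 up, 0.006 fully down (5 N; springs back). Round grey cap of 32 mm diameter in a dark housing on the block's top
- start_top (a point): centre of the start button's upper face, which is pressed straight down (block x = 60 mm, y = 200 mm)
- screen: white plastic dust screen standing on the bench about 65 mm before the mouth face, along it: an upright panel 190 mm long (its x), 10 mm thick (its y), 104 mm high over all, on the middle of a foot plate 190 x 80 x 8 mm; 0.35 kg. Origin at the centre of its underside, +z up. It is picked by the panel's top edge
- mat: black rubber mat fixed on the bench beyond the block's left side, 230 mm long (its x), 130 mm wide, 3 mm thick. Origin at the centre of its underside
- probeA: straight steel temperature probe lying on the bench (absent in some runs), 200 mm long, about 0.18 kg: a round shaft 14 mm in diameter, its last 8 mm tapering to a 6 mm nose, and a dark square tail 14 x 14 mm, 45 mm long, at the other end. Origin on its axis at mid-length (7 mm above the bench as it lies), +x along the axis towards the nose
- probeB: straight steel temperature probe lying on the bench (absent in some runs), 200 mm long, about 0.18 kg: a round shaft 14 mm in diameter, its last 8 mm tapering to a 6 mm nose, and a dark square tail 14 x 14 mm, 45 mm long, at the other end. Origin on its axis at mid-length (7 mm above the bench as it lies), +x along the axis towards the nose
- probeC: straight steel temperature probe lying on the bench (absent in some runs), 200 mm long, about 0.18 kg: a round shaft 14 mm in diameter, its last 8 mm tapering to a 6 mm nose, and a dark square tail 14 x 14 mm, 45 mm long, at the other end. Origin on its axis at mid-length (7 mm above the bench as it lies), +x along the axis towards the nose
- noseA (a point): the nose end of probe A, on its axis, 100 mm from its origin
- noseB (a point): the nose end of probe B, on its axis, 100 mm from its origin
- noseC (a point): the nose end of probe C, on its axis, 100 mm from its origin
- dishes: bystander: stack of three closed culture dishes, 90 mm across, 48 mm high; origin at the centre of its underside
- dish_pair: bystander: two stacked culture dishes, 90 mm across, 32 mm high; origin at the centre of its underside
- dishes_side: bystander: two stacked culture dishes, 90 mm across, 32 mm high; origin at the centre of its underside
- medium: bystander: amber bottle, 70 mm across, 160 mm high; origin at the centre of its underside
- beaker: bystander: white beaker, 76 mm across, 90 mm high; origin at the centre of its underside

How it is judged:
By the outcome, as a careful person would: the job done as asked, in the order asked, and still so for the second after the job is handed in, with the robot touching nothing.
Of probeA, probeB, probeC only 2 to 3 are there at a start; the rules pass over those that are not, and their reading is None.
At some moment in a run one of probeA, probeB, probeC may be knocked a few centimetres aside while the robot is not near it.
It also fails if it takes over 210 s, if anything falls off the work surface, if the arm or the gripper's body presses on something with over 40 N, if the wrist force passes 120 N, or if a joint passes its speed limit or range.

ROBOT

A 6-joint arm with a two-finger parallel gripper is mounted at the origin on the work surface. World frame = base frame: x ahead of the robot, y to its left, z up, the work surface at z = 0. Lengths are in m, angles in rad, forces in N, time in s.
With the tool pointing down it reaches from about 0.375 to 0.9 m from the base axis. Payload 3.1 kg.
Tool frame: the origin (TCP) lies on the centre line of the jaws, within the pads' length; the fingertips stand 11 mm ahead of it and the grasp point (between the pads) lies 8 mm behind it; z points along the fingers, y is the line along which they close (so a half turn about z gives the same grasp; the last joint's range is limited). The gripper opens to 87 mm and grips with 3 to 60 N. Pads are 19 mm wide; open, the fingers measure 117 mm over their backs; the gripper's body (75 mm by 190 mm) begins 51 mm behind the grasp point.
Start: joints at [-1.417, 0.527, 1.433, -0, 1.181, -0.178], TCP at [0.204, -0.591, 0.234] pointing down, gripper open.
Joint ranges: [-3.08, 3.08], [-0.75, 2.2], [0.22, 2.44], [-1.43, 4.57], [0, 2.65], [-2.85, 2.85]. Speed limits (rad/s): [2.79, 2.79, 3.14, 3.14, 3.14, 3.14].

INTERFACE

Orientations are given as a 3x3 rotation matrix whose columns are the frame's x, y, z axes.
In Python, from rig import manip, imaging gives the robot as it stands.
- The arm moves only by the tool step_arm, never from a script. Its argument "commands" is one flat list of numbers, 5 for each row, row after row: the finger opening in mm, from 0 to 87, then the shift along the tool's x, y, z in mm, then the turn about the tool's z in rad. A call has 1 to 20 rows; each row is the pose to reach, as a shift and turn from the pose commanded when the call began, along the tool's axes at that moment; what a row does not reach only later rows make up. A row lasts 1/12 s, in which the tool goes at most 41.7 mm and 7.16 degrees, less where a joint would pass 70% of its speed; a pose out of reach is approached as far as the arm can. A call with a gripper value outside its range is refused whole. The fingers move at their own pace and stop on an object; "squeeze" is the grip in N (left out, the last holds). Time passes only in rows, so rows that repeat a pose let the fingers close. It gives the time, the measured TCP pose, the force, the opening and the grip force at its end, in the units of the state.
- manip.sense(): the state, without advancing time (a new reading comes with each control period).
- imaging.camera(name): name is "side" or "top" or "wrist"; returns a dict with "pixels" (400x640x3 uint8, red, green, blue), "vfov" (degrees; the focal length in pixels is half the picture's height over the tangent of half this angle, whatever the lens; pixels are square), "cx", "cy" (the principal point, pixels), "world_to_cam" (4x4, takes a point from world to camera coordinates). Camera axes: x right, y down, z forward; pixel columns grow to the right and rows downward; lengths in m; the calibration is good to about 2 mm. The wrist camera is an equidistant fisheye: a pixel r from the principal point sees the ray r / f radians off the axis. A picture is of the moment at which its call begins. There is no depth.
- manip.close_job(): hands the job in; it is judged then, once.
The state is a dict: "time_s": time; "joint_pos": joint angles; "joint_vel": joint speeds; "joint_efforts": joint torques, N m; "tcp_pos": TCP position; "tcp_rot": TCP orientation; "ft_force": force on the tool from outside, world axes, zero at the start; "moment": the same for the moment, N m; "finger_gap": opening from 0.0 (shut) to 1.0 (fully open); "grasp_force": force on a finger pad.
Only numpy, scipy, OpenCV 4.12 (cv2) and the standard library are available. Lean on these libraries where they do the work, as an engineer would, in place of code of your own. Each camera call takes 0.05 s, during which the arm holds its last target. There are 200 camera calls.

## Working session

There is one attempt and no reset: what is moved stays moved. The work goes in short steps, Python scripts to look and compute and a tool call to move; the robot and the scene stay as the last step left them, time stands still between calls to the robot, and variables do not carry over. Pictures are saved under pics/ and viewed, at most 14 in all, crops included, and the job is handed in when it is done.

Besides the shell and the picture viewer there is one more tool, called after "Emit:" in YAML: its name, and indented under it one key for each argument. step_arm: Moves the arm, as the interface text tells. Its arguments: {"type":"object","properties":{"commands":{"type":"array","items":{"type":"number"}},"squeeze":{"type":"number"}},"required":["commands"]}

```bash
mkdir -p pics; cat > h.py <<'E'
import numpy as np, cv2
from rig import manip, imaging
def snap(n,f):
    c=imaging.camera(n); cv2.imwrite(f'pics/{f}.png',c['pixels'][:,:,::-1]); 
    np.savez(f'pics/{f}.npz',**{k:v for k,v in c.items()}); return c
def load(f): 
    d=np.load(f'pics/{f}.npz'); return {k:d[k] for k in d}
def foc(c): return 200/np.tan(np.radians(float(c['vfov']))/2)
def ray(c,u,v,fish=False):
    f=foc(c); a=np.array([u-c['cx'],v-c['cy']],float)
    if fish:
        r=np.hypot(*a); t=r/f; d=np.array([*(a/max(r,1e-9)*np.sin(t)),np.cos(t)])
    else: d=np.array([*(a/f),1])
    M=np.linalg.inv(c['world_to_cam']); return M[:3,3],M[:3,:3]@d
def onz(c,u,v,z,fish=False):
    o,d=ray(c,u,v,fish); return (o+d*(z-o[2])/d[2])
def proj(c,p,fish=False):
    q=c['world_to_cam'][:3,:3]@np.asarray(p,float)+c['world_to_cam'][:3,3]; f=foc(c)
    if fish:
        r=np.hypot(q[0],q[1]); t=np.arctan2(r,q[2]); return np.array([c['cx']+f*t*q[0]/r,c['cy']+f*t*q[1]/r])
    return np.array([c['cx']+f*q[0]/q[2],c['cy']+f*q[1]/q[2]])
E
python3 - <<'E'
from h import *
for n in('top','side','wrist'):
    c=snap(n,n+'0'); M=np.linalg.inv(c['world_to_cam']); print(n,c['vfov'],c['cx'],c['cy'],foc(c),M[:3].round(3).tolist())
s=manip.sense(); print(s['tcp_pos'],s['tcp_rot'],s['ft_force'],s['time_s'])
im=[cv2.imread(f'pics/{n}0.png') for n in('top','side')]
E
```

```text
top 52.45179949052499 327.0976363839347 205.1552122683978 405.9902959383959 [[-0.007, -0.997, 0.08, 0.463], [-1.0, 0.008, 0.008, -0.004], [-0.009, -0.08, -0.997, 1.216]]
side 43.255114800825 318.9365425070414 193.1895578032021 504.4333663192471 [[-0.705, -0.328, 0.629, -0.343], [-0.709, 0.355, -0.609, 0.857], [-0.023, -0.875, -0.483, 0.781]]
wrist 65.70646984690485 312.8661173155242 202.49475871494116 309.70691628693146 [[0.326, -0.9, -0.29, 0.283], [-0.945, -0.311, -0.098, -0.564], [-0.002, 0.306, -0.952, 0.384]]
[ 0.2041236  -0.59016301  0.23280521] [[ 9.45133173e-01  3.26685209e-01 -2.43303552e-04]
 [ 3.26685167e-01 -9.45131859e-01  1.60313275e-03]
 [ 2.93765820e-04 -1.59465761e-03 -9.99998685e-01]] [ 0.10247986  0.08169543 -0.90918802] 0.15
```

View pics/top0.png

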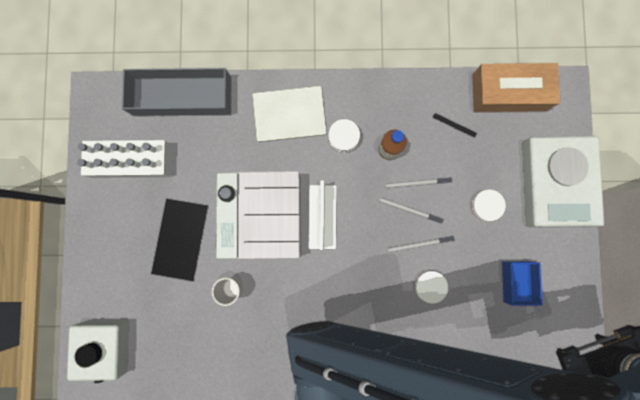

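View pics/side0.png

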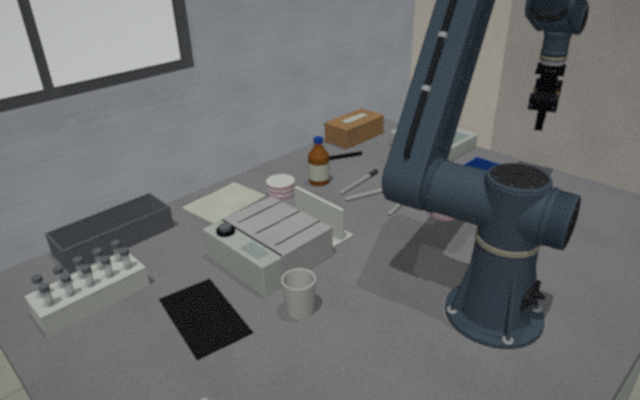

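The top view shows three probes at about (420,183), (412,210) and (420,243), with dark tails to the right. The screen is at (322,215), the block at (258,215) and the mat at (180,240). The side view confirms that layout. Next I'll crop the top view for finer measurements.

```bash
python3 - <<'E'
from h import *
im=cv2.imread('pics/top0.png')
cv2.imwrite('pics/c1.png',cv2.resize(im[160:290,145:345],None,fx=4,fy=4,interpolation=cv2.INTER_CUBIC))
cv2.imwrite('pics/c2.png',cv2.resize(im[165:260,370:520],None,fx=5,fy=5,interpolation=cv2.INTER_CUBIC))
E
```

```text
(no output)
```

View pics/c1.png

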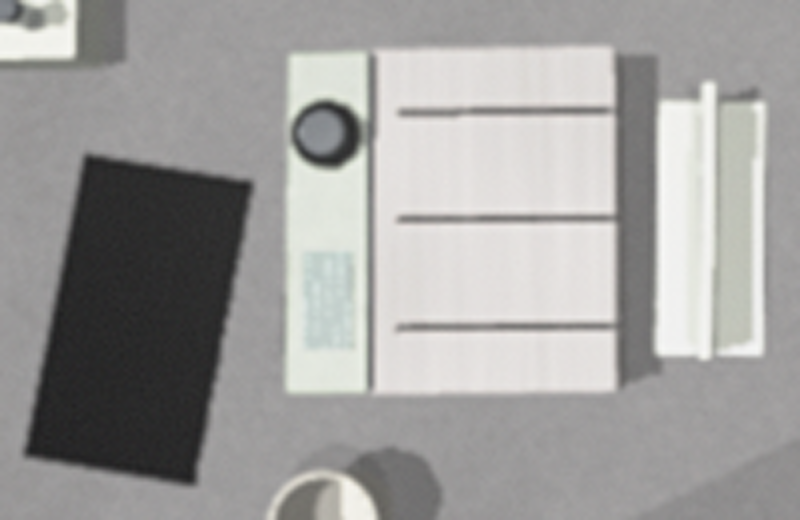

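View pics/c2.png

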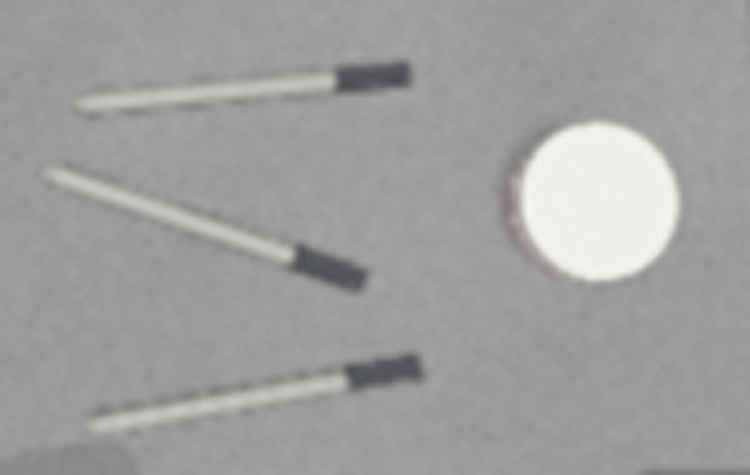

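The first crop gives the mat corners at (85,155), (252,183), (193,485) and (26,455), the block's top edge and lines, and the screen panel at x≈708, y 82–358. The second crop gives noses at (78,103), (48,173) and (90,427), and tails at (410,73), (365,282) and (422,366).

```bash
python3 - <<'E'
from h import *
c=load('top0')
C1=lambda U,V,z: onz(c,145+(U+.5)/4-.5,160+(V+.5)/4-.5,z)
C2=lambda U,V,z: onz(c,370+(U+.5)/5-.5,165+(V+.5)/5-.5,z)
m=np.array([C1(*p,.003) for p in((85,155),(252,183),(193,485),(26,455))]);print('mat',m[:,:2].round(4).tolist(),m.mean(0))
ax=(m[0]+m[1]-m[2]-m[3])/2; print(np.linalg.norm(ax),np.degrees(np.arctan2(ax[1],ax[0])))
for p in((375,48),(612,47),(616,391),(373,391),(287,54),(285,392)): print('blk',C1(*p,.088)[:2].round(4))
for p in((400,113),(612,110),(398,219),(614,217),(398,328),(614,326)): print('line',C1(*p,.088)[:2].round(4))
print('btn',C1(325,131,.1)[:2])
print('scr top',[C1(*p,.104)[:2].round(4).tolist() for p in((708,82),(705,358))],'foot',[C1(*p,.008)[:2].round(4).tolist() for p in((657,101),(655,355),(766,101),(764,356))])
for a,b in(((76,104),(410,73)),((46,173),(365,282)),((88,427),(422,366))):
    n=C2(*a,.007);t=C2(*b,.007);d=n-t;print('probe nose',n[:2].round(4),'mid',((n+t)/2)[:2].round(4),'len',np.linalg.norm(d).round(4),np.degrees(np.arctan2(d[1],d[0])).round(1))
E
```

```text
mat [[0.585, 0.4914], [0.5628, 0.365], [0.3388, 0.4052], [0.3616, 0.5299]] [0.46206339 0.44788363 0.003     ]
0.22712266356443714 -9.964246266883869
blk [0.6504 0.254 ]
blk [0.6496 0.0873]
blk [0.4098 0.0849]
blk [0.4109 0.253 ]
blk [0.6466 0.316 ]
blk [0.4107 0.3139]
line [0.6042 0.236 ]
line [0.6051 0.0874]
line [0.5299 0.2367]
line [0.5301 0.0861]
line [0.4542 0.2361]
line [0.4545 0.0862]
btn [0.59059514 0.28539611]
scr top [[0.622, 0.0197], [0.4324, 0.023]] foot [[0.6216, 0.0601], [0.4323, 0.0623], [0.621, -0.0216], [0.431, -0.0184]]
probe nose [ 0.6183 -0.1674] mid [ 0.6268 -0.2674] len 0.2009 94.9
probe nose [ 0.5769 -0.1487] mid [ 0.5436 -0.2428] len 0.1996 70.5
probe nose [ 0.4258 -0.1709] mid [ 0.4431 -0.27  ] len 0.2012 99.9
```

```bash
cat >> h.py <<'E'
def rel(x,y,z,yaw):
    s=manip.sense(); R=np.array(s['tcp_rot']); p=np.array(s['tcp_pos'])
    d=R.T@(np.array([x,y,z])-p)*1000; cur=np.degrees(np.arctan2(R[1,0],R[0,0]))
    t=np.radians((cur-yaw+180)%360-180)
    print('shift',d.round(1),'turn',round(t,3),'| now',p.round(4),'yaw',cur.round(2),'t',s['time_s'],'F',np.array(s['ft_force']).round(1),'gap',round(s['finger_gap']*87,1),'gf',s['grasp_force'],'q6',round(s['joint_pos'][5],2))
E
python3 -c "
from h import *
rel(.5265,.021,.2,-1)"
```

```text
shift [ 504.3 -472.3   33.7] turn 0.35 | now [ 0.2041 -0.5902  0.2328] yaw 19.07 t 0.15 F [ 0.1  0.1 -0.9] gap 87.2 gf 0.0 q6 -0.18
```

Emit:
step_arm:
  commands: [87,504,-472,34,0.35,87,504,-472,34,0.35,87,504,-472,34,0.35,87,504,-472,34,0.35,87,504,-472,34,0.35,87,504,-472,34,0.35,87,504,-472,34,0.35,87,504,-472,34,0.35,87,504,-472,34,0.35,87,504,-472,34,0.35,87,504,-472,34,0.35,87,504,-472,34,0.35,87,504,-472,34,0.35,87,504,-472,34,0.35,87,504,-472,34,0.35,87,504,-472,34,0.35,87,504,-472,34,0.35,87,504,-472,34,0.35,87,504,-472,34,0.35,87,504,-472,34,0.35]

```text
time_s: 1.82
tcp_pos: [0.5257, 0.0198, 0.1992]
tcp_rot: [[1.0, -0.017, -0.001], [-0.017, -1.0, -0.0], [-0.001, 0.0, -1.0]]
ft_force: [-0.2, 0.5, 0.3]
finger_gap: 0.998
grasp_force: 0.0
```

```bash
python3 -c "
from h import *
rel(.5265,.021,.095,-1)
snap('wrist','w1')"
```

```text
shift [  0.9  -1.2 104.2] turn 0.001 | now [0.5257 0.0198 0.1992] yaw -0.96 t 1.8167 F [-0.2  0.5  0.3] gap 86.9 gf 0.0 q6 1.41
```

View pics/w1.png

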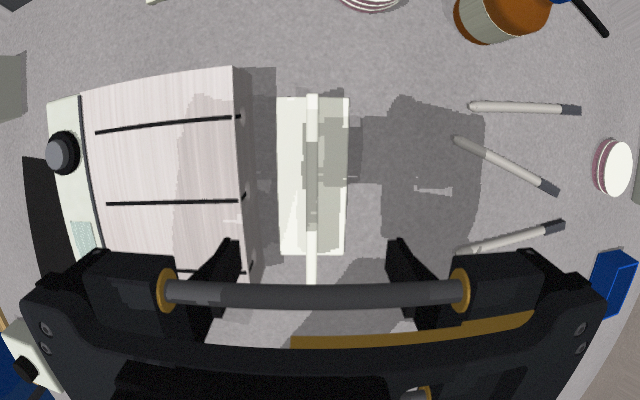

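The wrist view shows the screen panel at u≈312, midway between the fingers. I'll go down, grip and lift.

Emit:
step_arm:
  commands: [87,1,-1,30,0,87,1,-1,60,0,87,1,-1,90,0,87,1,-1,105,0,87,1,-1,105,0,87,1,-1,105,0,0,1,-1,105,0,0,1,-1,105,0,0,1,-1,105,0,0,1,-1,105,0,0,1,-1,105,0,0,1,-1,105,0,0,1,-1,105,0,0,1,-1,105,0,0,1,-1,105,0,0,1,-1,105,0,0,1,-1,105,0,0,1,-1,105,0,0,1,-1,105,0,0,1,-1,105,0]
  squeeze: 40

```text
time_s: 3.53
tcp_pos: [0.5273, 0.0211, 0.0945]
tcp_rot: [[1.0, -0.017, -0.0], [-0.017, -1.0, 0.0], [-0.0, -0.0, -1.0]]
ft_force: [0.7, 0.4, -0.5]
finger_gap: 0.111
grasp_force: 40.0
```

Emit:
step_arm:
  commands: [0,0,0,-10,0,0,0,0,-25,0,0,0,0,-50,0,0,0,0,-75,0,0,0,0,-100,0,0,0,0,-125,0,0,0,0,-145,0,0,0,0,-160,0,0,0,0,-160,0,0,0,0,-160,0]

```text
time_s: 4.37
tcp_pos: [0.5272, 0.0211, 0.2551]
tcp_rot: [[1.0, -0.017, 0.001], [-0.017, -1.0, -0.0], [0.001, 0.0, -1.0]]
ft_force: [-0.5, 0.5, -3.8]
finger_gap: 0.114
grasp_force: 40.0
```

```bash
python3 -c "
from h import *
rel(.462,.448,.254,-10)
snap('top','t1');snap('side','s1')"
```

```text
shift [ -72.5 -425.7    0.9] turn 0.157 | now [0.5272 0.0211 0.2551] yaw -0.98 t 4.3667 F [-0.5  0.5 -3.8] gap 9.9 gf 39.995774030685425 q6 1.42
```

View pics/s1.png

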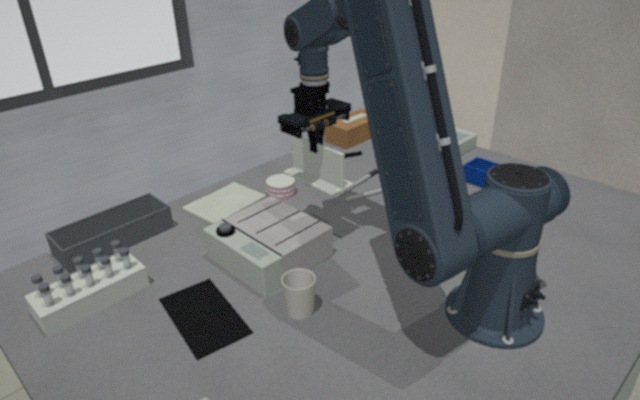

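The screen hangs level in the gripper, clear of the block. I'll carry it to the mat.

Emit:
step_arm:
  commands: [0,-12,-71,0,0.026,0,-24,-142,0,0.052,0,-36,-178,0,0.08,0,-42,-213,0,0.1,0,-48,-248,0,0.12,0,-54,-284,0,0.13,0,-60,-320,0,0.14,0,-66,-355,0,0.15,0,-70,-390,0,0.157,0,-72,-415,0,0.157,0,-72,-426,0,0.157,0,-72,-426,0,0.157,0,-72,-426,0,0.157,0,-72,-426,0,0.157,0,-72,-426,0,0.157]

```text
time_s: 5.72
tcp_pos: [0.4625, 0.4465, 0.2535]
tcp_rot: [[0.985, -0.175, -0.002], [-0.175, -0.985, -0.002], [-0.002, 0.002, -1.0]]
ft_force: [0.7, 0.5, -2.7]
finger_gap: 0.111
grasp_force: 40.0
```

```bash
python3 -c "
from h import *
rel(.462,.448,.098,-10)"
```

```text
shift [ -0.5  -1.7 155.5] turn -0.001 | now [0.4625 0.4465 0.2535] yaw -10.06 t 5.7167 F [ 0.7  0.5 -2.7] gap 9.7 gf 39.99581694602966 q6 2.34
```

Emit:
step_arm:
  commands: [0,0,-2,35,0,0,0,-2,70,0,0,0,-2,100,0,0,0,-2,125,0,0,0,-2,140,0,0,0,-2,148,0,0,0,-2,153,0,0,0,-2,155.5,0,0,0,-2,155.5,0,0,0,-2,155.5,0,0,0,-2,155.5,0,0,0,-2,155.5,0]

```text
time_s: 6.72
tcp_pos: [0.4636, 0.4506, 0.1002]
tcp_rot: [[0.985, -0.173, 0.002], [-0.173, -0.985, 0.001], [0.002, -0.002, -1.0]]
ft_force: [-0.4, -0.1, -3.4]
finger_gap: 0.113
grasp_force: 40.0
```

Emit:
step_arm:
  commands: [15,0,0,0,0,30,0,0,0,0,60,0,0,0,0,60,0,0,0,0,60,0,0,0,0,60,0,0,0,0,60,0,0,0,0,60,0,0,-20,0,60,0,0,-50,0,60,0,0,-90,0,60,0,0,-120,0,60,0,0,-150,0,60,0,0,-150,0]

```text
time_s: 7.8
tcp_pos: [0.4663, 0.4526, 0.2567]
tcp_rot: [[0.985, -0.173, 0.012], [-0.173, -0.985, 0.008], [0.01, -0.01, -1.0]]
ft_force: [0.8, -0.5, 0.6]
finger_gap: 0.687
grasp_force: 0.0
```

```bash
python3 -c "
from h import *
rel(.53,-.06,.26,90)"
```

```text
shift [151.5 493.8  -6.7] turn -1.745 | now [0.4663 0.4526 0.2567] yaw -9.97 t 7.8 F [ 0.8 -0.5  0.6] gap 59.8 gf 0.0 q6 2.34
```

Emit:
step_arm:
  commands: [60,151,494,-7,-1.745,60,151,494,-7,-1.745,60,151,494,-7,-1.745,60,151,494,-7,-1.745,60,151,494,-7,-1.745,60,151,494,-7,-1.745,60,151,494,-7,-1.745,60,151,494,-7,-1.745,60,151,494,-7,-1.745,60,151,494,-7,-1.745,60,151,494,-7,-1.745,60,151,494,-7,-1.745,60,151,494,-7,-1.745,60,151,494,-7,-1.745,60,151,494,-7,-1.745,60,151,494,-7,-1.745,60,151,494,-7,-1.745,60,151,494,-7,-1.745,60,151,494,-7,-1.745,60,151,494,-7,-1.745]

```text
time_s: 9.47
tcp_pos: [0.526, -0.0616, 0.256]
tcp_rot: [[-0.0, 1.0, -0.0], [1.0, 0.0, 0.0], [0.0, -0.0, -1.0]]
ft_force: [0.4, -0.1, -0.0]
finger_gap: 0.689
grasp_force: 0.0
```

```bash
python3 -c "
from h import *
rel(.53,-.06,.26,90)
w=snap('wrist','w2');t=snap('top','t2')
a=cv2.imread('pics/w2.png');b=cv2.imread('pics/t2.png')
b=cv2.resize(b[150:300,140:330],None,fx=1.3*2,fy=2.6);print(b.shape)
b=b[:, :494]
o=np.zeros((600,800,3),np.uint8);o[:400,:640]=a;o[400:600,:266]=cv2.resize(cv2.imread('pics/t2.png')[150:300,140:340],(266,200));cv2.imwrite('pics/m2.png',o)"
```

```text
shift [ 1.6  4.  -4. ] turn 0.0 | now [ 0.526  -0.0616  0.256 ] yaw 90.02 t 9.4667 F [ 0.4 -0.1 -0. ] gap 59.9 gf 0.0 q6 -0.33
(390, 494, 3)
```

View pics/m2.png

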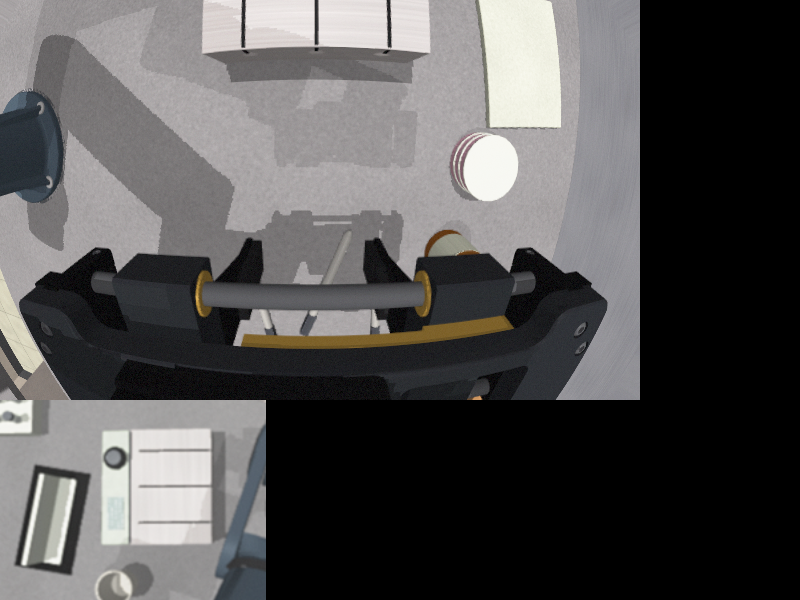

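The composite shows the screen standing centred on the mat. The bore lines meet the mouth edge at (243,47), (316,46) and (389,47) in the wrist view.

```bash
python3 -c "
from h import *
c=load('w2')
for p in((243,49),(316,47),(389,48),(243,20),(316,20),(389,20),(243,1),(316,1),(387,1)): print(onz(c,*p,.088,True).round(4))
t=load('t2');print([proj(c,(x,.086,.088),True).round(1) for x in(.4545,.53,.605)])
print(onz(c,348,232,.007,True),onz(c,304,333,.007,True))
"
```

```text
[0.4535 0.0843 0.088 ]
[0.5282 0.0837 0.088 ]
[0.6031 0.0858 0.088 ]
[0.4532 0.1164 0.088 ]
[0.5282 0.1131 0.088 ]
[0.6035 0.117  0.088 ]
[0.4527 0.1385 0.088 ]
[0.5282 0.1347 0.088 ]
[0.6019 0.1389 0.088 ]
[array([243.9,  47.3]), array([317.8,  44.8]), array([390.8,  48. ])]
[ 0.57444681 -0.1502414   0.007     ] [ 0.50994257 -0.33758832  0.007     ]
```

```bash
python3 -c "
from h import *
c=load('top0')
print('cap',onz(c,398,137,.16),'body',onz(c,393,146,.12), 'dishes',onz(c,489,205,.032),onz(c,432,287,.03),onz(c,345,135,.048))
rel(.5436+.1*0-.02*np.cos(np.radians(70.5)),-.2428-.02*np.sin(np.radians(70.5)),.10,70.5)
"
```

```text
cap [ 0.72707532 -0.18390981  0.16      ] body [ 0.71216017 -0.17653044  0.12      ] dishes [ 0.55494486 -0.46634558  0.032     ] [ 0.31973887 -0.2944105   0.03      ] [ 0.76249019 -0.04829147  0.048     ]
shift [-199.8   10.7  156.1] turn 0.341 | now [ 0.5261 -0.0618  0.2561] yaw 90.03 t 9.5667 F [-0.2  0.1  0.6] gap 59.7 gf 0.0 q6 -0.33
```

Emit:
step_arm:
  commands: [60,-40,2,30,0.1,60,-80,4,60,0.2,60,-120,7,90,0.3,60,-160,9,120,0.341,60,-190,11,145,0.341,60,-200,11,156,0.341,60,-200,11,156,0.341,60,-200,11,156,0.341,60,-200,11,156,0.341]

```text
time_s: 10.32
tcp_pos: [0.5369, -0.2619, 0.0999]
tcp_rot: [[0.335, 0.942, -0.001], [0.942, -0.335, 0.001], [0.001, -0.001, -1.0]]
ft_force: [0.3, 0.6, -0.4]
finger_gap: 0.691
grasp_force: 0.0
```

```bash
python3 -c "
from h import *
rel(.5436-.02*np.cos(np.radians(70.5)),-.2428-.02*np.sin(np.radians(70.5)),.013,70.5)
snap('wrist','w3');snap('top','t3')
"
```

```text
shift [ 0.2 -0.  86.9] turn -0.001 | now [ 0.5369 -0.2619  0.0999] yaw 70.42 t 10.3167 F [ 0.3  0.6 -0.4] gap 60.1 gf 0.0 q6 -0.3
```

View pics/w3.png

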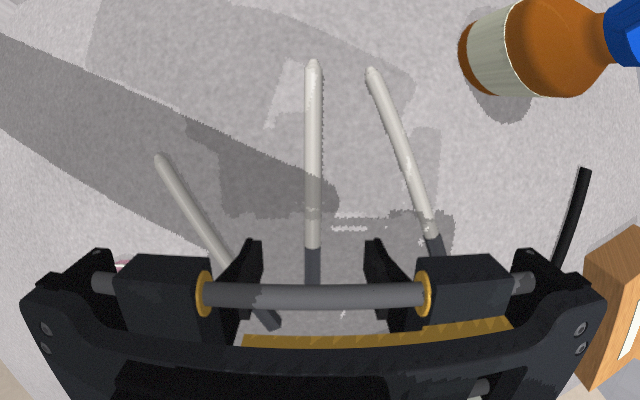

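Probe 2 is centred between the fingers: nose at (313,60), tail from v=247. The other two noses are at (372,70) and (158,158). I'll go down and grip.

Emit:
step_arm:
  commands: [60,0,0,30,0,60,0,0,55,0,60,0,0,75,0,60,0,0,84,0,60,0,0,87,0,60,0,0,87,0,40,0,0,87,0,5,0,0,87,0,5,0,0,87,0,5,0,0,87,0,5,0,0,87,0,5,0,0,87,0,5,0,0,87,0,5,0,0,87,0,5,0,0,87,0,5,0,0,87,0]
  squeeze: 25

```text
time_s: 11.75
tcp_pos: [0.537, -0.2624, 0.013]
tcp_rot: [[0.334, 0.942, -0.0], [0.942, -0.334, 0.0], [0.0, -0.0, -1.0]]
ft_force: [-0.9, -0.8, 1.4]
finger_gap: 0.154
grasp_force: 25.0
```

```bash
python3 -c "
from h import *
c=load('w3')
for p in((313,59),(371,68),(157,156)):print(onz(c,*p,.007,True).round(4))
rel(.529,-.06,.10,90)
"
```

```text
[ 0.577 -0.148  0.007]
[ 0.6175 -0.1688  0.007 ]
[ 0.4248 -0.1719  0.007 ]
shift [188.1 -75.2 -86.9] turn -0.341 | now [ 0.537  -0.2624  0.013 ] yaw 70.46 t 11.75 F [-0.9 -0.8  1.4] gap 13.4 gf 24.99951034784317 q6 -0.3
```

Emit:
step_arm:
  commands: [5,0,0,-12,0,5,0,0,-30,0,5,10,-4,-48,-0.05,5,40,-16,-48,-0.15,5,70,-28,-48,-0.25,5,100,-40,-48,-0.341,5,130,-52,-48,-0.341,5,160,-64,-48,-0.341,5,180,-72,-48,-0.341,5,188,-75,-48,-0.341,5,188,-75,-48,-0.341,5,188,-75,-48,-0.341]

```text
time_s: 12.75
tcp_pos: [0.53, -0.0606, 0.0614]
tcp_rot: [[-0.001, 1.0, 0.001], [1.0, 0.001, -0.001], [-0.001, 0.001, -1.0]]
ft_force: [-0.6, 0.1, -2.2]
finger_gap: 0.154
grasp_force: 25.0
```

```bash
python3 -c "
from h import *
rel(.529,-.06,.061,90)
c=snap('wrist','w4')
print([proj(c,p,True).round(1) for p in((.529,.061,.055),(.529,.085,.088),(.529,.06,.062))])
"
```

```text
shift [ 0.6 -1.   0.4] turn 0.001 | now [ 0.53   -0.0606  0.0614] yaw 90.07 t 12.75 F [-0.6  0.1 -2.2] gap 13.4 gf 24.99900072813034 q6 -0.32
[array([312.8,  32.5]), array([312.9, -37.4]), array([312.8,  31.1])]
```

View pics/w4.png

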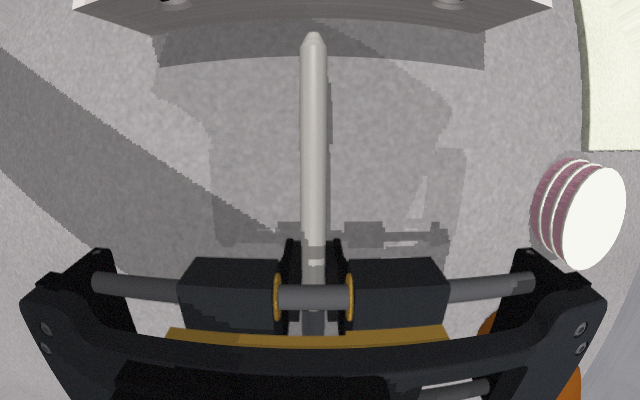

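The nose is at (314,35), and the side bores show at (174,2) and (447,2). I'll intersect those rays with the mouth plane.

```bash
python3 -c "
from h import *
c=load('w4')
im=cv2.cvtColor(cv2.imread('pics/w4.png'),6)
for u0 in(150,425):
  print(im[0:10:2,u0:u0+50].tolist())
for p in((174,2),(447,2)):
  o,d=ray(c,*p,True); print((o+d*(.085-o[1])/d[1]).round(4))
print(onz(c,314,35,.055,True), onz(c,314,200,.055,True))
"
```

```text
[[97, 98, 97, 93, 99, 98, 95, 95, 92, 79, 51, 5, 6, 10, 10, 17, 27, 31, 42, 111, 131, 134, 136, 141, 139, 146, 145, 141, 138, 137, 139, 140, 137, 133, 132, 124, 122, 106, 103, 99, 96, 96, 99, 97, 96, 100, 99, 99, 98, 96], [97, 94, 96, 97, 94, 95, 98, 95, 95, 92, 96, 103, 113, 114, 115, 117, 114, 119, 125, 129, 132, 135, 135, 139, 142, 145, 144, 141, 142, 140, 141, 135, 133, 124, 117, 110, 105, 109, 104, 107, 103, 98, 95, 92, 94, 92, 94, 87, 92, 95], [96, 98, 95, 98, 95, 100, 99, 91, 92, 90, 92, 95, 98, 100, 107, 108, 107, 114, 116, 120, 120, 121, 123, 130, 127, 127, 124, 121, 118, 118, 116, 113, 115, 113, 110, 108, 110, 108, 106, 108, 105, 106, 98, 97, 96, 96, 97, 94, 96, 94], [94, 94, 96, 97, 96, 99, 98, 93, 93, 93, 94, 99, 97, 104, 106, 105, 103, 106, 104, 109, 108, 110, 112, 111, 113, 111, 113, 115, 115, 112, 114, 115, 111, 113, 109, 113, 110, 110, 110, 108, 107, 103, 96, 96, 96, 94, 96, 94, 95, 94], [97, 97, 98, 103, 99, 96, 96, 96, 95, 98, 97, 98, 96, 103, 102, 106, 108, 109, 110, 109, 109, 110, 109, 110, 112, 112, 109, 112, 114, 112, 115, 113, 110, 112, 111, 110, 103, 94, 97, 9
[... 634 characters left out ...]
15, 112, 111, 110, 108, 112, 108, 105, 104, 105, 99, 99, 97, 101, 100, 96, 97, 97, 95, 95, 94, 93, 96, 98, 96], [98, 98, 102, 97, 99, 98, 102, 99, 96, 104, 114, 126, 131, 133, 132, 131, 133, 133, 134, 137, 138, 134, 132, 135, 131, 132, 128, 127, 128, 124, 123, 123, 120, 121, 113, 110, 108, 104, 104, 101, 100, 99, 97, 96, 98, 102, 96, 99, 99, 98], [99, 98, 97, 98, 99, 98, 98, 99, 100, 100, 99, 102, 100, 100, 103, 107, 115, 121, 130, 134, 135, 132, 135, 134, 132, 130, 133, 128, 124, 126, 124, 121, 119, 118, 117, 114, 115, 109, 108, 102, 99, 97, 98, 95, 94, 97, 95, 97, 94, 95]]
[0.4548 0.085  0.0561]
[0.6008 0.085  0.0551]
[0.52958072 0.05964359 0.055     ] [ 0.5296893  -0.02640532  0.055     ]
```

Emit:
step_arm:
  commands: [5,0,-1.5,0,0,5,5,-1.5,0,0,5,10,-1.5,0,0,5,15,-1.5,0,0,5,19,-1.5,0,0,5,22,-1.5,0,0,5,25,-1.5,0,0,5,28,-1.5,0,0,5,31,-1.5,0,0,5,34,-1.5,0,0,5,34,-1.5,0,0,5,34,-1.5,0,0]

```text
time_s: 13.8
tcp_pos: [0.5279, -0.026, 0.0611]
tcp_rot: [[-0.0, 1.0, 0.0], [1.0, 0.0, -0.0], [-0.0, 0.0, -1.0]]
ft_force: [0.4, -0.7, -1.2]
finger_gap: 0.15
grasp_force: 25.0
```

Emit:
step_arm:
  commands: [5,4,0,0,0,5,8,0,0,0,5,12,0,0,0,5,17,0,0,0,5,22,0,0,0,5,27,0,0,0,5,32,0,0,0,5,32,0,0,0]

```text
time_s: 14.47
tcp_pos: [0.5277, 0.0069, 0.0611]
tcp_rot: [[-0.001, 1.0, -0.0], [1.0, 0.001, 0.0], [0.0, -0.0, -1.0]]
ft_force: [-0.3, 0.2, -2.2]
finger_gap: 0.154
grasp_force: 25.0
```

Emit:
step_arm:
  commands: [5,5,0,0,0,5,10,0,0,0,5,15,0,0,0,5,20,0,0,0,5,25,0,0,0,5,30,0,0,0,5,33,0,0,0,5,33,0,0,0,5,33,0,0,0]

```text
time_s: 15.22
tcp_pos: [0.5278, 0.039, 0.0611]
tcp_rot: [[-0.001, 1.0, -0.0], [1.0, 0.001, -0.0], [-0.0, -0.0, -1.0]]
ft_force: [0.4, 0.3, -1.5]
finger_gap: 0.152
grasp_force: 25.0
```

Emit:
step_arm:
  commands: [18,0,0,0,0,25,0,0,0,0,40,0,0,0,0,40,0,0,0,0,40,0,0,0,0,40,0,0,0,0,40,0,0,0,0,40,0,0,-20,0,40,0,0,-50,0,40,0,0,-90,0,40,0,0,-120,0,40,0,0,-120,0]

```text
time_s: 16.22
tcp_pos: [0.5319, 0.0384, 0.187]
tcp_rot: [[-0.0, 1.0, 0.013], [1.0, 0.0, -0.002], [-0.002, 0.013, -1.0]]
ft_force: [0.5, 0.4, -0.6]
finger_gap: 0.46
grasp_force: 0.0
```

```bash
python3 -c "
from h import *
from numpy import cos,sin,radians as r
rel(.6268-.03*cos(r(94.9)),-.2674-.03*sin(r(94.9)),.18,94.9)
c=snap('wrist','w5');snap('top','t5');
im=cv2.imread('pics/t5.png');cv2.imwrite('pics/t5c.png',cv2.resize(im[165:300,290:470],None,fx=4,fy=4,interpolation=2))
"
```

```text
shift [-335.7   97.3    8.7] turn -0.085 | now [0.5319 0.0384 0.187 ] yaw 90.01 t 16.2167 F [ 0.5  0.4 -0.6] gap 40.0 gf 0.0 q6 -0.14
```

View pics/w5.png

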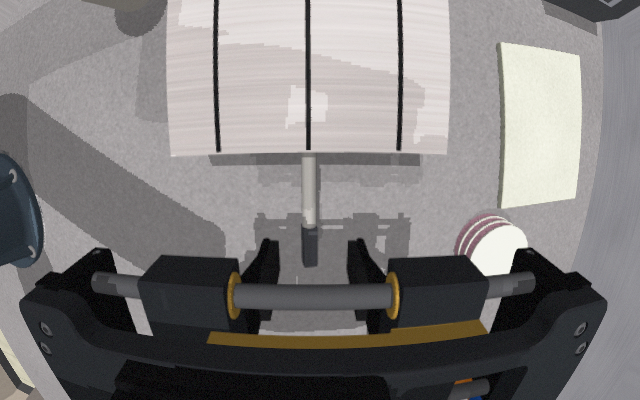

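Probe 2 stands in bore 1, tail end at (309,265). Next is probe 1.

```bash
python3 -c "
from h import *
from numpy import cos,sin,radians as r
rel(.6268-.03*cos(r(94.9)),-.2674-.03*sin(r(94.9)),.18,94.9)"
```

```text
shift [-336.   100.8    2.9] turn -0.085 | now [0.5285 0.0387 0.1824] yaw 90.01 t 16.3167 F [ 0.  -0.3 -0.1] gap 40.5 gf 0.0 q6 -0.14
```

Emit:
step_arm:
  commands: [60,-40,12,0,-0.02,60,-80,24,0,-0.04,60,-120,36,0,-0.06,60,-160,48,0,-0.085,60,-200,60,0,-0.085,60,-240,72,0,-0.085,60,-280,84,1,-0.085,60,-310,94,1,-0.085,60,-330,100,1,-0.085,60,-336,101,1,-0.085,60,-336,101,1,-0.085,60,-336,101,1,-0.085,60,-336,101,1,-0.085]

```text
time_s: 17.4
tcp_pos: [0.6279, -0.2948, 0.179]
tcp_rot: [[-0.086, 0.996, -0.003], [0.996, 0.086, 0.002], [0.003, -0.002, -1.0]]
ft_force: [-0.2, 0.5, -0.1]
finger_gap: 0.69
grasp_force: 0.0
```

```bash
python3 -c "
from h import *
from numpy import cos,sin,radians as r
c=snap('wrist','w6');snap('top','t6');
rel(.6268-.03*cos(r(94.9)),-.2674-.03*sin(r(94.9)),.013,94.9)
print([proj(c,p,True).round() for p in((.6183,-.1674,.007),(.4258,-.1709,.007))])"
```

```text
shift [ -2.6   0.9 166.8] turn 0.001 | now [ 0.6284 -0.295   0.1798] yaw 94.98 t 17.5 F [ 0.5  0.5 -0.2] gap 59.7 gf 0.0 q6 -0.69
[array([316.,  65.]), array([145.,  67.])]
```

View pics/w6.png

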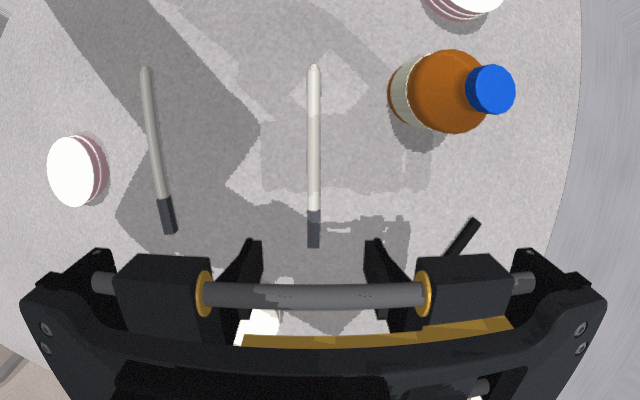

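Probe 1 is centred, nose at (314,65), and probe 3's nose is at (146,67). Neither has moved. I'll go down and grip.

Emit:
step_arm:
  commands: [60,-2,1,40,0,60,-2,1,80,0,60,-2,1,115,0,60,-2,1,140,0,60,-2,1,158,0,60,-2,1,165,0,60,-2,1,167,0,60,-2,1,167,0,40,-2,1,167,0,5,-2,1,167,0,5,-2,1,167,0,5,-2,1,167,0,5,-2,1,167,0,5,-2,1,167,0,5,-2,1,167,0,5,-2,1,167,0,5,-2,1,167,0,5,-2,1,167,0]

```text
time_s: 19.0
tcp_pos: [0.6298, -0.2991, 0.0131]
tcp_rot: [[-0.085, 0.996, -0.0], [0.996, 0.085, 0.0], [0.0, -0.0, -1.0]]
ft_force: [-1.4, 0.3, 1.0]
finger_gap: 0.15
grasp_force: 25.0
```

```bash
python3 -c "
from h import *
rel(.6035,-.075,.18,90)"
```

```text
shift [ 225.6   -7.2 -166.9] turn 0.085 | now [ 0.6298 -0.2991  0.0131] yaw 94.88 t 19.0 F [-1.4  0.3  1. ] gap 13.0 gf 24.99975711107254 q6 -0.69
```

Emit:
step_arm:
  commands: [5,0,0,-12,0,5,0,0,-40,0,5,0,0,-75,0,5,0,0,-110,0,5,20,0,-125,0.03,5,60,-2,-125,0.06,5,100,-4,-125,0.085,5,140,-5,-125,0.085,5,175,-6,-125,0.085,5,205,-7,-125,0.085,5,222,-7,-125,0.085,5,225.5,-7,-125,0.085,5,225.5,-7,-125,0.085,5,225.5,-7,-100,0.085,5,225.5,-7,-75,0.085,5,225.5,-7,-55,0.085,5,225.5,-7,-48,0.085,5,225.5,-7,-48,0.085,5,225.5,-7,-48,0.085]

```text
time_s: 20.58
tcp_pos: [0.6045, -0.0763, 0.0613]
tcp_rot: [[0.001, 1.0, 0.001], [1.0, -0.001, -0.0], [-0.0, 0.001, -1.0]]
ft_force: [0.6, -1.3, -1.6]
finger_gap: 0.15
grasp_force: 25.0
```

```bash
python3 -c "
from h import *
rel(.6035,-.075,.061,90)
c=snap('wrist','w7')
im=cv2.imread('pics/w7.png');g=cv2.cvtColor(im,6)
for v in(40,60,120,180):
  r=g[v].astype(int); print(v,r[290:340:2].tolist())
g0=g[0:14].astype(int); 
cv2.imwrite('pics/w7c.png',cv2.resize(im[0:120,120:520],None,fx=2,fy=2))
"
```

```text
shift [ 1.3 -1.   0.3] turn -0.001 | now [ 0.6045 -0.0763  0.0613] yaw 89.93 t 20.5833 F [ 0.6 -1.3 -1.6] gap 13.1 gf 24.996716380119324 q6 -0.31
40 [152, 149, 149, 147, 141, 140, 157, 166, 167, 176, 188, 202, 187, 171, 160, 158, 149, 131, 118, 146, 149, 147, 142, 145, 146]
60 [138, 145, 146, 143, 129, 140, 156, 163, 166, 175, 186, 199, 186, 170, 163, 160, 147, 131, 113, 152, 148, 139, 144, 144, 148]
120 [145, 148, 147, 143, 141, 147, 168, 183, 186, 194, 205, 218, 201, 188, 181, 175, 162, 140, 111, 99, 131, 143, 145, 142, 139]
180 [146, 144, 142, 149, 149, 128, 153, 164, 167, 172, 177, 180, 178, 170, 163, 160, 147, 128, 96, 102, 121, 152, 145, 150, 153]
```

View pics/w7c.png

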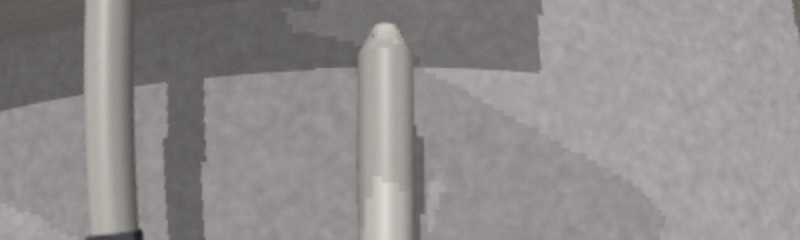

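The probe is held straight, nose at about (312,12). I'll shift 1.5 mm and enter the bore.

Emit:
step_arm:
  commands: [5,4,-1.5,0,0,5,10,-1.5,0,0,5,16,-1.5,0,0,5,21,-1.5,0,0,5,25,-1.5,0,0,5,28,-1.5,0,0,5,31,-1.5,0,0,5,34,-1.5,0,0,5,37,-1.5,0,0,5,40,-1.5,0,0,5,40,-1.5,0,0]

```text
time_s: 21.55
tcp_pos: [0.6026, -0.0345, 0.0611]
tcp_rot: [[0.0, 1.0, 0.0], [1.0, -0.0, 0.0], [0.0, 0.0, -1.0]]
ft_force: [0.3, 1.1, -0.5]
finger_gap: 0.154
grasp_force: 25.0
```

Emit:
step_arm:
  commands: [5,4,0,0,0,5,8,0,0,0,5,12,0,0,0,5,17,0,0,0,5,22,0,0,0,5,27,0,0,0,5,30,0,0,0,5,30,0,0,0]

```text
time_s: 22.22
tcp_pos: [0.6024, -0.004, 0.0611]
tcp_rot: [[-0.001, 1.0, 0.0], [1.0, 0.001, 0.0], [0.0, 0.0, -1.0]]
ft_force: [1.1, -0.1, -0.9]
finger_gap: 0.151
grasp_force: 25.0
```

Emit:
step_arm:
  commands: [5,5,0,0,0,5,10,0,0,0,5,15,0,0,0,5,20,0,0,0,5,25,0,0,0,5,30,0,0,0,5,33,0,0,0,5,33,0,0,0,5,33,0,0,0]

```text
time_s: 22.97
tcp_pos: [0.6025, 0.0285, 0.0611]
tcp_rot: [[-0.0, 1.0, 0.0], [1.0, 0.0, 0.001], [0.001, 0.0, -1.0]]
ft_force: [1.5, -0.2, -1.3]
finger_gap: 0.154
grasp_force: 25.0
```

Emit:
step_arm:
  commands: [18,0,0,0,0,25,0,0,0,0,40,0,0,0,0,40,0,0,0,0,40,0,0,0,0,40,0,0,0,0,40,0,0,0,0,40,0,0,-20,0,40,0,0,-50,0,40,0,0,-85,0,40,0,0,-120,0,40,0,0,-120,0,40,0,0,-120,0,40,0,0,-120,0]

```text
time_s: 24.13
tcp_pos: [0.6017, 0.028, 0.1808]
tcp_rot: [[-0.0, 1.0, -0.001], [1.0, 0.0, 0.0], [0.0, -0.001, -1.0]]
ft_force: [0.1, 0.5, 0.2]
finger_gap: 0.463
grasp_force: 0.0
```

```bash
python3 -c "
from h import *
from numpy import cos,sin,radians as r
rel(.4431-.03*cos(r(99.9)),-.27-.03*sin(r(99.9)),.18,99.9)"
```

```text
shift [-327.6 -153.5    0.9] turn -0.173 | now [0.6017 0.028  0.1808] yaw 90.0 t 24.1333 F [0.1 0.5 0.2] gap 40.3 gf 0.0 q6 -0.14
```

Emit:
step_arm:
  commands: [60,-36,-17,0,-0.04,60,-72,-34,0,-0.08,60,-108,-51,0,-0.12,60,-144,-68,0,-0.173,60,-180,-85,0,-0.173,60,-216,-102,0,-0.173,60,-252,-118,0,-0.173,60,-288,-135,0,-0.173,60,-315,-147,1,-0.173,60,-328,-153.5,1,-0.173,60,-328,-153.5,1,-0.173,60,-328,-153.5,1,-0.173,60,-328,-153.5,1,-0.173,60,-328,-153.5,1,-0.173]

```text
time_s: 25.3
tcp_pos: [0.4489, -0.2984, 0.1793]
tcp_rot: [[-0.174, 0.985, -0.001], [0.985, 0.174, 0.002], [0.002, -0.001, -1.0]]
ft_force: [0.0, -0.3, -0.4]
finger_gap: 0.691
grasp_force: 0.0
```

```bash
python3 -c "
from h import *
from numpy import cos,sin,radians as r
c=snap('wrist','w8');
rel(.4431-.03*cos(r(99.9)),-.27-.03*sin(r(99.9)),.013,99.9)
print([proj(c,p,True).round() for p in((.4258,-.1709,.007),)])"
```

```text
shift [ -1.2  -0.9 166.5] turn 0.002 | now [ 0.4491 -0.2985  0.1795] yaw 100.02 t 25.35 F [-0.4  0.3 -0.7] gap 60.2 gf 0.0 q6 -0.97
[array([314.,  63.])]
```

View pics/w8.png

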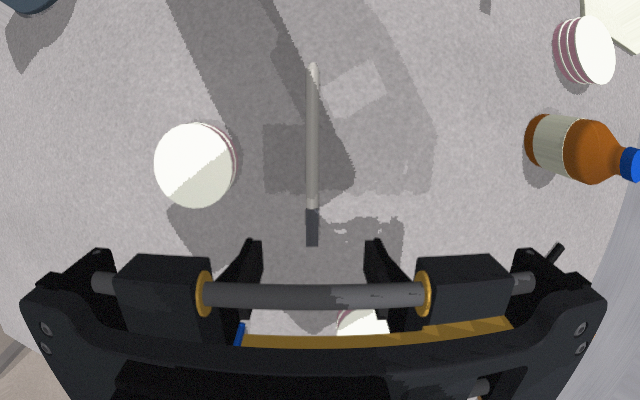

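Probe 3 is centred, nose at (313,63). I'll go down and grip.

Emit:
step_arm:
  commands: [60,-1,-1,40,0,60,-1,-1,80,0,60,-1,-1,115,0,60,-1,-1,140,0,60,-1,-1,158,0,60,-1,-1,165,0,60,-1,-1,166.5,0,60,-1,-1,166.5,0,40,-1,-1,166.5,0,5,-1,-1,166.5,0,5,-1,-1,166.5,0,5,-1,-1,166.5,0,5,-1,-1,166.5,0,5,-1,-1,166.5,0,5,-1,-1,166.5,0,5,-1,-1,166.5,0,5,-1,-1,166.5,0,5,-1,-1,166.5,0]

```text
time_s: 26.85
tcp_pos: [0.4481, -0.3013, 0.0136]
tcp_rot: [[-0.172, 0.985, 0.0], [0.985, 0.172, -0.0], [-0.0, 0.0, -1.0]]
ft_force: [-0.1, -0.3, 1.3]
finger_gap: 0.153
grasp_force: 25.0
```

```bash
python3 -c "
from h import *
rel(.4535,-.075,.061,90)"
```

```text
shift [221.9  44.3 -47.4] turn 0.173 | now [ 0.4481 -0.3013  0.0136] yaw 99.9 t 26.85 F [-0.1 -0.3  1.3] gap 13.3 gf 25.000050365924835 q6 -0.97
```

Emit:
step_arm:
  commands: [5,0,0,-12,0,5,0,0,-30,0,5,10,2,-47,0.03,5,40,8,-47.5,0.07,5,80,16,-47.5,0.12,5,115,23,-47.5,0.173,5,150,30,-47.5,0.173,5,180,36,-47.5,0.173,5,205,41,-47.5,0.173,5,218,44,-47.5,0.173,5,222,44,-47.5,0.173,5,222,44,-47.5,0.173,5,222,44,-47.5,0.173,5,222,44,-47.5,0.173]

```text
time_s: 28.02
tcp_pos: [0.4539, -0.0762, 0.0613]
tcp_rot: [[0.001, 1.0, 0.001], [1.0, -0.001, -0.001], [-0.001, 0.001, -1.0]]
ft_force: [0.4, -0.9, -1.0]
finger_gap: 0.153
grasp_force: 25.0
```

```bash
python3 -c "
from h import *
c=snap('wrist','w9')
rel(.453,-.035,.061,90)
g=cv2.cvtColor(cv2.imread('pics/w9.png'),6)
for u in (313,):print(g[0:40:2,u].tolist())
for v in(40,120,180):
  r=g[v].astype(int); print(v,r[290:340:2].tolist())
"
```

```text
shift [41.2 -0.8  0.2] turn -0.002 | now [ 0.4537 -0.0763  0.0612] yaw 89.91 t 28.0667 F [ 0.2 -0.5 -1.6] gap 13.1 gf 24.999229609966278 q6 -0.41
[113, 111, 113, 114, 114, 117, 210, 217, 212, 213, 217, 204, 223, 232, 230, 230, 230, 231, 231, 230]
40 [168, 169, 170, 168, 166, 149, 174, 190, 196, 200, 209, 226, 226, 210, 193, 191, 180, 163, 141, 173, 175, 174, 172, 171, 170]
120 [175, 173, 170, 173, 170, 153, 177, 191, 197, 200, 211, 216, 215, 207, 194, 191, 181, 161, 133, 119, 118, 171, 173, 172, 175]
180 [171, 169, 170, 172, 173, 150, 173, 191, 198, 199, 209, 214, 210, 203, 193, 189, 179, 155, 126, 125, 147, 180, 175, 171, 168]
```

Straight, with the nose at row 12 as it was for probe 1. Insert it.

Emit:
step_arm:
  commands: [5,4,-1,0,0,5,10,-1,0,0,5,16,-1,0,0,5,21,-1,0,0,5,25,-1,0,0,5,28,-1,0,0,5,31,-1,0,0,5,34,-1,0,0,5,37,-1,0,0,5,40,-1,0,0,5,40,-1,0,0]

```text
time_s: 28.98
tcp_pos: [0.4523, -0.0345, 0.0611]
tcp_rot: [[-0.0, 1.0, 0.0], [1.0, 0.0, 0.0], [0.0, 0.0, -1.0]]
ft_force: [0.5, -0.1, -0.6]
finger_gap: 0.15
grasp_force: 25.0
```

Emit:
step_arm:
  commands: [5,4,0,0,0,5,8,0,0,0,5,12,0,0,0,5,17,0,0,0,5,22,0,0,0,5,27,0,0,0,5,30,0,0,0,5,30,0,0,0]

```text
time_s: 29.65
tcp_pos: [0.4521, -0.0041, 0.0611]
tcp_rot: [[-0.001, 1.0, -0.0], [1.0, 0.001, 0.0], [0.0, -0.0, -1.0]]
ft_force: [0.9, 0.5, -0.1]
finger_gap: 0.151
grasp_force: 25.0
```

Emit:
step_arm:
  commands: [5,5,0,0,0,5,10,0,0,0,5,15,0,0,0,5,20,0,0,0,5,25,0,0,0,5,30,0,0,0,5,33,0,0,0,5,33,0,0,0,5,33,0,0,0]

```text
time_s: 30.4
tcp_pos: [0.4523, 0.0285, 0.0611]
tcp_rot: [[-0.0, 1.0, 0.0], [1.0, 0.0, 0.0], [0.0, 0.0, -1.0]]
ft_force: [0.6, 0.4, -0.3]
finger_gap: 0.15
grasp_force: 25.0
```

Emit:
step_arm:
  commands: [18,0,0,0,0,25,0,0,0,0,40,0,0,0,0,40,0,0,0,0,40,0,0,0,0,40,0,0,0,0,40,0,0,0,0,40,0,0,-20,0,40,0,0,-50,0,40,-30,0,-85,0,40,-60,0,-120,0,40,-75,0,-120,0,40,-75,0,-120,0,40,-75,0,-120,0]

```text
time_s: 31.57
tcp_pos: [0.4523, -0.0477, 0.1816]
tcp_rot: [[0.003, 1.0, 0.001], [1.0, -0.003, -0.0], [-0.0, 0.001, -1.0]]
ft_force: [-0.0, 0.6, 0.2]
finger_gap: 0.458
grasp_force: 0.0
```

```bash
python3 -c "
from h import *
rel(.452,-.045,.06,90)
snap('wrist','wa');snap('top','ta')
im=cv2.imread('pics/ta.png');a=cv2.imread('pics/wa.png')
o=np.zeros((600,800,3),np.uint8);o[:400,:640]=a;o[400:600,:333]=cv2.resize(im[160:280,190:390],(333,200));cv2.imwrite('pics/ma.png',o)
"
```

```text
shift [  2.8  -0.5 121.6] turn -0.003 | now [ 0.4523 -0.0477  0.1816] yaw 89.86 t 31.5667 F [-0.   0.6  0.2] gap 39.8 gf 0.0 q6 -0.35
```

View pics/ma.png

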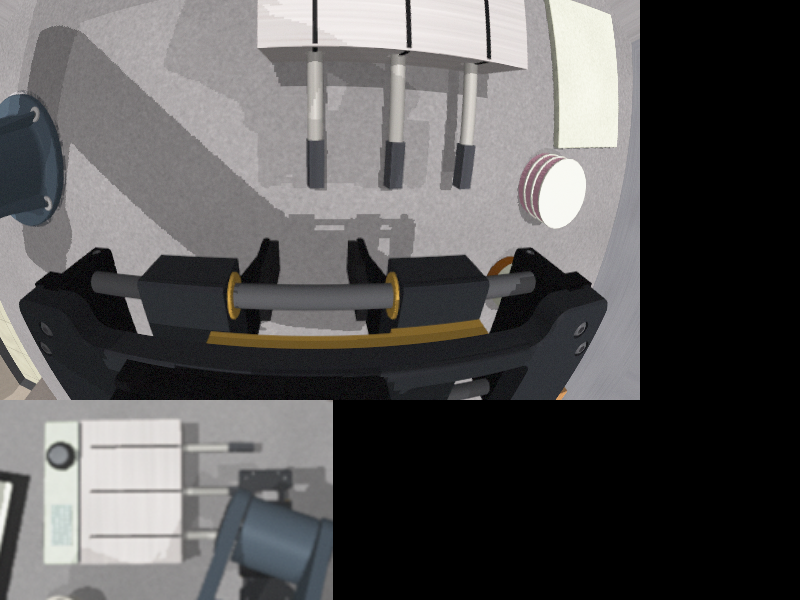

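All three probes are started, with tails at (316,165), (394,165) and (464,165). I'll take bore 0's probe by its tail, lift it level, then push.

Emit:
step_arm:
  commands: [40,10,0,25,0,40,20,0,50,0,40,28,0,80,0,40,28,0,105,0,40,28,0,120,0,40,28,0,129.5,0,40,28,0,129.5,0,40,28,0,129.5,0,5,28,0,129.5,0,5,28,0,129.5,0,5,28,0,129.5,0,5,28,0,129.5,0,5,28,0,129.5,0,5,28,0,129.5,0,5,28,0,129.5,0,5,28,0,129.5,0]
  squeeze: 20

```text
time_s: 33.0
tcp_pos: [0.4527, -0.0191, 0.0518]
tcp_rot: [[0.0, 1.0, 0.001], [1.0, -0.0, -0.0], [-0.0, 0.001, -1.0]]
ft_force: [1.8, 0.4, 1.0]
finger_gap: 0.166
grasp_force: 20.0
```

Emit:
step_arm:
  commands: [5,0,0,-1.5,0,5,0,0,-3,0,5,0,0,-4.5,0,5,0,0,-5.5,0,5,0,0,-5.5,0,5,0,0,-5.5,0]

```text
time_s: 33.5
tcp_pos: [0.4522, -0.0189, 0.0571]
tcp_rot: [[0.0, 1.0, 0.0], [1.0, -0.0, -0.0], [-0.0, 0.0, -1.0]]
ft_force: [0.6, -0.1, -2.0]
finger_gap: 0.156
grasp_force: 20.0
```

Emit:
step_arm:
  commands: [5,4,0,0,0,5,8,0,0,0,5,12,0,0,0,5,16,0,0,0,5,20,0,0,0,5,24,0,0,0,5,28,0,0,0,5,32,0,0,0,5,36,0,0,0,5,40,0,0,0,5,44,0,0,0,5,48,0,0,0,5,52,0,0,0,5,55,0,0,0,5,55,0,0,0]

```text
time_s: 34.75
tcp_pos: [0.4525, 0.0367, 0.0571]
tcp_rot: [[0.0, 1.0, 0.001], [1.0, -0.0, 0.0], [0.0, 0.001, -1.0]]
ft_force: [3.5, 1.3, -0.2]
finger_gap: 0.157
grasp_force: 20.0
```

Emit:
step_arm:
  commands: [5,2,0,0,0,5,4,0,0,0,5,6,0,0,0,5,8,0,0,0,5,10,0,0,0,5,12,0,0,0,5,14,0,0,0,5,14,0,0,0]

```text
time_s: 35.42
tcp_pos: [0.4526, 0.0504, 0.0571]
tcp_rot: [[0.0, 1.0, 0.001], [1.0, -0.0, 0.0], [0.0, 0.001, -1.0]]
ft_force: [3.8, 0.0, 0.2]
finger_gap: 0.159
grasp_force: 20.0
```

Emit:
step_arm:
  commands: [5,0.5,0,0,0,5,1,0,0,0,5,1.5,0,0,0,5,2,0,0,0,5,2.5,0,0,0,5,3,0,0,0,5,3,0,0,0]

```text
time_s: 36.0
tcp_pos: [0.4526, 0.053, 0.0571]
tcp_rot: [[0.0, 1.0, 0.001], [1.0, -0.0, -0.0], [-0.0, 0.001, -1.0]]
ft_force: [4.2, -2.7, 0.7]
finger_gap: 0.163
grasp_force: 20.0
```

Emit:
step_arm:
  commands: [5,0.5,0,0,0,5,1,0,0,0,5,1.5,0,0,0,5,2,0,0,0,5,2,0,0,0]

```text
time_s: 36.42
tcp_pos: [0.4527, 0.0545, 0.0571]
tcp_rot: [[-0.001, 1.0, 0.001], [1.0, 0.001, -0.001], [-0.001, 0.001, -1.0]]
ft_force: [3.9, -5.0, 0.5]
finger_gap: 0.156
grasp_force: 20.0
```

Emit:
step_arm:
  commands: [5,0.5,0,0,0,5,1,0,0,0,5,1,0,0,0]

```text
time_s: 36.67
tcp_pos: [0.4527, 0.0547, 0.0571]
tcp_rot: [[-0.002, 1.0, 0.001], [1.0, 0.002, -0.002], [-0.002, 0.001, -1.0]]
ft_force: [2.8, -10.4, 1.6]
finger_gap: 0.159
grasp_force: 20.0
```

Emit:
step_arm:
  commands: [5,0.5,0,0,0,5,1,0,0,0,5,1,0,0,0]

```text
time_s: 36.92
tcp_pos: [0.4528, 0.0549, 0.0571]
tcp_rot: [[-0.002, 1.0, 0.001], [1.0, 0.002, -0.003], [-0.003, 0.001, -1.0]]
ft_force: [3.7, -15.0, 1.1]
finger_gap: 0.159
grasp_force: 20.0
```

```bash
python3 -c "
from h import *
c=snap('wrist','wb')
im=cv2.imread('pics/wb.png');cv2.imwrite('pics/wbc.png',im[:300])
print([proj(c,p,True).round(1) for p in((.4527,.085,.088),(.4527,.085,.062),(.4527,.08,.062),(.4527,.035,.062),(.4527,.085,.055))])"
```

```text
[array([315. , 235.6]), array([314.6, 214.5]), array([314.6, 223.7]), array([314.3, 296.6]), array([314.6, 209.8])]
```

Force rises sharply while travel stops at about 73.8 mm, so this probe is home. I'll release it and go over to bore 1.

Emit:
step_arm:
  commands: [18,-1,0,0,0,25,-2,0,0,0,40,-2,0,0,0,40,-2,0,0,0,40,-2,0,0,0,40,-2,0,0,0,40,-2,0,0,0,40,-2,0,-20,0,40,-2,0,-50,0,40,-10,10,-85,0,40,-40,40,-115,0,40,-65,65,-120,0,40,-77,75,-120,0,40,-77,75,-120,0,40,-77,75,-120,0,40,-77,75,-120,0]

```text
time_s: 38.3
tcp_pos: [0.5252, -0.019, 0.1762]
tcp_rot: [[-0.0, 1.0, -0.004], [1.0, 0.0, 0.001], [0.001, -0.004, -1.0]]
ft_force: [-1.2, 0.3, 0.1]
finger_gap: 0.46
grasp_force: 0.0
```

```bash
python3 -c "
from h import *
rel(.5278,-.019,.052,90)
c=snap('wrist','wc')
"
```

```text
shift [-1.000e-01  3.100e+00  1.242e+02] turn 0.0 | now [ 0.5252 -0.019   0.1762] yaw 90.0 t 38.3 F [-1.2  0.3  0.1] gap 40.0 gf 0.0 q6 -0.25
```

View pics/wc.png

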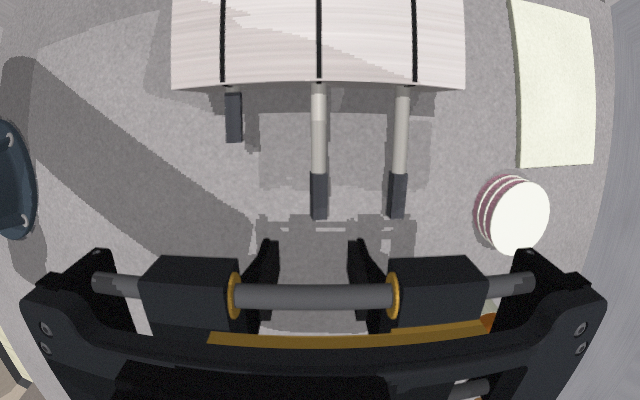

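Bore 0's probe is home, with only its tail showing at (233,118). Same again for bore 1.

Emit:
step_arm:
  commands: [40,0,0.5,30,0,40,0,0.5,60,0,40,0,0.5,90,0,40,0,0.5,110,0,40,0,0.5,120,0,40,0,0.5,125,0,40,0,0.5,125,0,40,0,0.5,125,0,5,0,0.5,125,0,5,0,0.5,125,0,5,0,0.5,125,0,5,0,0.5,125,0,5,0,0.5,125,0,5,0,0.5,125,0,5,0,0.5,125,0,5,0,0.5,125,0]

```text
time_s: 39.68
tcp_pos: [0.5282, -0.0201, 0.0523]
tcp_rot: [[0.0, 1.0, 0.001], [1.0, -0.0, -0.0], [-0.0, 0.001, -1.0]]
ft_force: [-0.5, 0.1, 1.2]
finger_gap: 0.171
grasp_force: 20.0
```

Emit:
step_arm:
  commands: [5,0,0,-1.5,0,5,0,0,-3,0,5,0,0,-4.5,0,5,0,0,-5.5,0,5,0,0,-5.5,0,5,0,0,-5.5,0]

```text
time_s: 40.18
tcp_pos: [0.5276, -0.0199, 0.0575]
tcp_rot: [[0.0, 1.0, -0.0], [1.0, -0.0, 0.0], [0.0, -0.0, -1.0]]
ft_force: [1.5, 1.0, -0.2]
finger_gap: 0.164
grasp_force: 20.0
```

Emit:
step_arm:
  commands: [5,4,0,0,0,5,8,0,0,0,5,12,0,0,0,5,16,0,0,0,5,20,0,0,0,5,24,0,0,0,5,28,0,0,0,5,32,0,0,0,5,36,0,0,0,5,40,0,0,0,5,44,0,0,0,5,48,0,0,0,5,52,0,0,0,5,55,0,0,0,5,55,0,0,0]

```text
time_s: 41.43
tcp_pos: [0.5279, 0.0359, 0.0577]
tcp_rot: [[-0.0, 1.0, 0.001], [1.0, 0.0, 0.0], [0.0, 0.001, -1.0]]
ft_force: [2.1, 1.0, 0.1]
finger_gap: 0.166
grasp_force: 20.0
```

Emit:
step_arm:
  commands: [5,2,0,0,0,5,4,0,0,0,5,6,0,0,0,5,8,0,0,0,5,10,0,0,0,5,12,0,0,0,5,14,0,0,0,5,14,0,0,0]

```text
time_s: 42.1
tcp_pos: [0.5281, 0.0494, 0.0577]
tcp_rot: [[0.0, 1.0, 0.001], [1.0, -0.0, 0.0], [0.0, 0.001, -1.0]]
ft_force: [3.0, -0.2, 0.9]
finger_gap: 0.162
grasp_force: 20.0
```

Emit:
step_arm:
  commands: [5,0.5,0,0,0,5,1,0,0,0,5,1.5,0,0,0,5,2,0,0,0,5,2.5,0,0,0,5,3,0,0,0,5,3,0,0,0]

```text
time_s: 42.68
tcp_pos: [0.528, 0.052, 0.0577]
tcp_rot: [[0.0, 1.0, 0.001], [1.0, -0.0, -0.0], [-0.0, 0.001, -1.0]]
ft_force: [3.6, -2.5, 1.7]
finger_gap: 0.163
grasp_force: 20.0
```

Emit:
step_arm:
  commands: [5,0.5,0,0,0,5,1,0,0,0,5,1.5,0,0,0,5,2,0,0,0,5,2,0,0,0]

```text
time_s: 43.1
tcp_pos: [0.528, 0.0541, 0.0577]
tcp_rot: [[0.0, 1.0, 0.001], [1.0, -0.0, -0.0], [-0.0, 0.001, -1.0]]
ft_force: [3.7, -2.5, 2.0]
finger_gap: 0.157
grasp_force: 20.0
```

Emit:
step_arm:
  commands: [5,0.5,0,0,0,5,1,0,0,0,5,1,0,0,0]

```text
time_s: 43.35
tcp_pos: [0.528, 0.0546, 0.0577]
tcp_rot: [[-0.001, 1.0, 0.001], [1.0, 0.001, -0.001], [-0.001, 0.001, -1.0]]
ft_force: [3.1, -5.0, 3.1]
finger_gap: 0.161
grasp_force: 20.0
```

Emit:
step_arm:
  commands: [5,0.5,0,0,0,5,1,0,0,0,5,1,0,0,0]

```text
time_s: 43.6
tcp_pos: [0.5281, 0.0547, 0.0577]
tcp_rot: [[-0.001, 1.0, 0.001], [1.0, 0.001, -0.002], [-0.002, 0.001, -1.0]]
ft_force: [2.8, -7.5, 3.1]
finger_gap: 0.158
grasp_force: 20.0
```

Emit:
step_arm:
  commands: [5,0.5,0,0,0,5,0.5,0,0,0]

```text
time_s: 43.77
tcp_pos: [0.5281, 0.0548, 0.0576]
tcp_rot: [[-0.001, 1.0, 0.0], [1.0, 0.001, -0.003], [-0.003, 0.0, -1.0]]
ft_force: [2.5, -10.0, 2.1]
finger_gap: 0.16
grasp_force: 20.0
```

Emit:
step_arm:
  commands: [5,0.5,0,0,0,5,1,0,0,0,5,1,0,0,0]

```text
time_s: 44.02
tcp_pos: [0.5281, 0.0549, 0.0576]
tcp_rot: [[-0.002, 1.0, 0.0], [1.0, 0.002, -0.004], [-0.004, 0.0, -1.0]]
ft_force: [2.4, -13.8, 2.7]
finger_gap: 0.16
grasp_force: 20.0
```

Emit:
step_arm:
  commands: [18,-1,0,0,0,25,-2,0,0,0,40,-2,0,0,0,40,-2,0,0,0,40,-2,0,0,0,40,-2,0,0,0,40,-2,0,0,0,40,-2,0,-20,0,40,-2,0,-50,0,40,-10,10,-85,0,40,-40,40,-115,0,40,-65,65,-120,0,40,-78,75,-120,0,40,-78,75,-120,0,40,-78,75,-120,0,40,-78,75,-120,0,40,-78,75,-120,0,40,-78,75,-120,0]

```text
time_s: 45.52
tcp_pos: [0.6013, -0.0192, 0.1769]
tcp_rot: [[-0.001, 1.0, -0.002], [1.0, 0.001, 0.001], [0.001, -0.002, -1.0]]
ft_force: [-0.4, 0.5, 0.2]
finger_gap: 0.461
grasp_force: 0.0
```

```bash
python3 -c "
from h import *
rel(.6027,-.019,.052,90)
c=snap('wrist','wd')
"
```

```text
shift [1.000e-01 1.700e+00 1.249e+02] turn 0.001 | now [ 0.6013 -0.0192  0.1769] yaw 90.07 t 45.5167 F [-0.4  0.5  0.2] gap 40.1 gf 0.0 q6 -0.22
```

Emit:
step_arm:
  commands: [40,0,0.5,30,0,40,0,0.5,60,0,40,0,0.5,90,0,40,0,0.5,110,0,40,0,0.5,120,0,40,0,0.5,125,0,40,0,0.5,125,0,40,0,0.5,125,0,5,0,0.5,125,0,5,0,0.5,125,0,5,0,0.5,125,0,5,0,0.5,125,0,5,0,0.5,125,0,5,0,0.5,125,0,5,0,0.5,125,0,5,0,0.5,125,0]

```text
time_s: 46.9
tcp_pos: [0.6036, -0.0205, 0.0528]
tcp_rot: [[0.0, 1.0, 0.001], [1.0, -0.0, -0.0], [-0.0, 0.001, -1.0]]
ft_force: [1.0, -1.0, 1.2]
finger_gap: 0.167
grasp_force: 20.0
```

Emit:
step_arm:
  commands: [5,0,0,-1.5,0,5,0,0,-3,0,5,0,0,-4.5,0,5,0,0,-5.5,0,5,0,0,-5.5,0,5,0,0,-5.5,0]

```text
time_s: 47.4
tcp_pos: [0.6028, -0.0204, 0.0579]
tcp_rot: [[-0.0, 1.0, -0.001], [1.0, 0.0, 0.0], [0.0, -0.001, -1.0]]
ft_force: [-0.5, -0.0, -1.1]
finger_gap: 0.157
grasp_force: 20.0
```

Emit:
step_arm:
  commands: [5,4,0,0,0,5,8,0,0,0,5,12,0,0,0,5,16,0,0,0,5,20,0,0,0,5,24,0,0,0,5,28,0,0,0,5,32,0,0,0,5,36,0,0,0,5,40,0,0,0,5,44,0,0,0,5,48,0,0,0,5,52,0,0,0,5,55,0,0,0,5,55,0,0,0]

```text
time_s: 48.65
tcp_pos: [0.6032, 0.0353, 0.058]
tcp_rot: [[-0.001, 1.0, 0.0], [1.0, 0.001, 0.0], [0.0, 0.0, -1.0]]
ft_force: [-0.5, 0.4, -1.2]
finger_gap: 0.159
grasp_force: 20.0
```

Emit:
step_arm:
  commands: [5,2,0,0,0,5,4,0,0,0,5,6,0,0,0,5,8,0,0,0,5,10,0,0,0,5,12,0,0,0,5,14,0,0,0,5,14,0,0,0]

```text
time_s: 49.32
tcp_pos: [0.6033, 0.049, 0.0581]
tcp_rot: [[-0.0, 1.0, 0.0], [1.0, 0.0, 0.0], [0.0, 0.0, -1.0]]
ft_force: [0.2, 0.8, -0.9]
finger_gap: 0.161
grasp_force: 20.0
```

Emit:
step_arm:
  commands: [5,0.5,0,0,0,5,1,0,0,0,5,1.5,0,0,0,5,2,0,0,0,5,2.5,0,0,0,5,3,0,0,0,5,3,0,0,0]

```text
time_s: 49.9
tcp_pos: [0.6033, 0.0516, 0.0581]
tcp_rot: [[0.0, 1.0, 0.0], [1.0, -0.0, 0.0], [0.0, 0.0, -1.0]]
ft_force: [0.7, -0.4, -1.2]
finger_gap: 0.156
grasp_force: 20.0
```

Emit:
step_arm:
  commands: [5,0.5,0,0,0,5,1,0,0,0,5,1.5,0,0,0,5,2,0,0,0,5,2,0,0,0]

```text
time_s: 50.32
tcp_pos: [0.6032, 0.0537, 0.0581]
tcp_rot: [[-0.0, 1.0, 0.0], [1.0, 0.0, 0.0], [0.0, 0.0, -1.0]]
ft_force: [0.5, -0.5, -1.4]
finger_gap: 0.157
grasp_force: 20.0
```

Emit:
step_arm:
  commands: [5,0.5,0,0,0,5,1,0,0,0,5,1,0,0,0]

```text
time_s: 50.57
tcp_pos: [0.6033, 0.0538, 0.0581]
tcp_rot: [[-0.0, 1.0, 0.0], [1.0, 0.0, -0.001], [-0.001, 0.0, -1.0]]
ft_force: [-0.2, -3.3, -1.7]
finger_gap: 0.158
grasp_force: 20.0
```

Emit:
step_arm:
  commands: [5,0.5,0,0,0,5,1,0,0,0,5,1,0,0,0]

```text
time_s: 50.82
tcp_pos: [0.6034, 0.054, 0.0581]
tcp_rot: [[-0.001, 1.0, 0.0], [1.0, 0.001, -0.002], [-0.002, 0.0, -1.0]]
ft_force: [0.4, -7.4, -0.4]
finger_gap: 0.159
grasp_force: 20.0
```

Emit:
step_arm:
  commands: [5,0.5,0,0,0,5,1,0,0,0,5,1,0,0,0]

```text
time_s: 51.07
tcp_pos: [0.6036, 0.0541, 0.0582]
tcp_rot: [[-0.001, 1.0, 0.001], [1.0, 0.001, -0.004], [-0.004, 0.001, -1.0]]
ft_force: [0.8, -10.3, -1.2]
finger_gap: 0.16
grasp_force: 20.0
```

Emit:
step_arm:
  commands: [5,0.5,0,0,0,5,0.5,0,0,0]

```text
time_s: 51.23
tcp_pos: [0.6037, 0.0541, 0.0582]
tcp_rot: [[-0.002, 1.0, 0.001], [1.0, 0.002, -0.004], [-0.004, 0.001, -1.0]]
ft_force: [-0.4, -10.1, -1.5]
finger_gap: 0.157
grasp_force: 20.0
```

Emit:
step_arm:
  commands: [18,-1,0,0,0,25,-2,0,0,0,40,-2,0,0,0,40,-2,0,0,0,40,-2,0,0,0,40,-2,0,0,0,40,-2,0,0,0,40,-2,0,-20,0,40,-2,0,-50,0,40,-10,0,-85,0,40,-40,-30,-115,0,40,-65,-60,-120,0,40,-90,-75,-120,0,40,-90,-75,-120,0,40,-90,-75,-120,0,40,-90,-75,-120,0,40,-90,-75,-120,0,40,-90,-75,-120,0]

```text
time_s: 52.73
tcp_pos: [0.5289, -0.032, 0.1777]
tcp_rot: [[-0.001, 1.0, 0.0], [1.0, 0.001, 0.0], [0.0, 0.0, -1.0]]
ft_force: [0.7, 0.0, -1.0]
finger_gap: 0.459
grasp_force: 0.0
```

```bash
python3 -c "
from h import *
rel(.589,.285,.15,90)
c=snap('wrist','we')
g=cv2.GaussianBlur(cv2.cvtColor(cv2.imread('pics/we.png'),6),(3,3),0)
for x in (.4522,.5278,.6030):
  P=[(y,int(g[tuple(proj(c,(x,y,.060),True).round().astype(int)[::-1])])) for y in np.arange(.012,.09,.003)]
  print(x,[(round(float(a)*1000),b) for a,b in P])
"
```

```text
shift [316.9  60.6  27.8] turn 0.001 | now [ 0.5289 -0.032   0.1777] yaw 90.09 t 52.7333 F [ 0.7  0.  -1. ] gap 39.9 gf 0.0 q6 -0.27
0.4522 [(12, 166), (15, 167), (18, 164), (21, 167), (24, 161), (27, 163), (30, 163), (33, 165), (36, 75), (39, 75), (42, 75), (45, 75), (48, 77), (51, 77), (54, 76), (57, 76), (60, 76), (63, 78), (66, 77), (69, 77), (72, 78), (75, 72), (78, 55), (81, 122), (84, 77), (87, 97)]
0.5278 [(12, 154), (15, 157), (18, 154), (21, 152), (24, 114), (27, 104), (30, 104), (33, 99), (36, 74), (39, 74), (42, 84), (45, 86), (48, 84), (51, 84), (54, 84), (57, 86), (60, 85), (63, 85), (66, 86), (69, 84), (72, 86), (75, 83), (78, 56), (81, 130), (84, 109), (87, 60)]
0.603 [(12, 163), (15, 150), (18, 149), (21, 152), (24, 151), (27, 151), (30, 152), (33, 141), (36, 79), (39, 73), (42, 73), (45, 74), (48, 75), (51, 75), (54, 75), (57, 74), (60, 74), (63, 75), (66, 75), (69, 76), (72, 76), (75, 71), (78, 51), (81, 115), (84, 136), (87, 93)]
```

All three tails end at y≈35 mm, which is 50 mm outside the mouth, so all are home. Now the button.

Emit:
step_arm:
  commands: [0,40,7,0,0,0,80,15,0,0,0,120,23,0,0,0,160,30,0,0,0,200,38,0,0,0,240,46,0,0,0,280,54,0,0,0,305,58,10,0,0,317,60.5,28,0,0,317,60.5,28,0,0,317,60.5,28,0,0,317,60.5,28,0,0,317,60.5,28,0,0,317,60.5,28,0,0,317,60.5,28,0]

```text
time_s: 54.03
tcp_pos: [0.5892, 0.2832, 0.151]
tcp_rot: [[0.001, 1.0, 0.001], [1.0, -0.001, 0.0], [0.0, 0.001, -1.0]]
ft_force: [0.8, 0.0, 0.1]
finger_gap: 0.007
grasp_force: 0.0
```

```bash
python3 -c "
from h import *
rel(.589,.285,.12,90)
s=load('side0')
# triangulate button cap between top0 and side0
t=load('top0'); a=cv2.imread('pics/side0.png')[210:245,205:250]
g=cv2.cvtColor(a,6); print(g[::3,::2])
"
```

```text
shift [ 1.8 -0.3 31. ] turn -0.001 | now [0.5892 0.2832 0.151 ] yaw 89.92 t 54.0333 F [0.8 0.  0.1] gap 0.6 gf 0.0 q6 0.28
[[164 163 165 165 167 167 170 170 169 165 168 164 165 164 166 162 159 143
  138 147 153 155 154]
 [164 165 169 166 163 167 168 170 164 169 168 170 169 157 147 148 151 153
  150 150 149 155 156]
 [167 165 166 163 165 166 167 170 167 169 165 162 150 149 152 152 149 149
  149 154 150 143 116]
 [143 159 165 163 164 164 168 165 145 116 140 150 151 152 154 155 151 147
  141 122 116 131 149]
 [112 114 120 140 155 157 151 150 148 121  81 101 128 150 152 154 138 126
  145 152 156 150 151]
 [113 122 134 148 153 158 154 124  99  94  93  97  95  73 110 145 155 154
  153 154 156 152 153]
 [151 158 160 161 159 146  73  64  88  93  92  83  64  41  29  73  93 131
  151 153 155 153 156]
 [137 152 161 159 158 134  42  26  45  58  63  54  30  19  22 112 154 126
   94 109 144 150 152]
 [116 115 130 147 159 151  86  24  24  20  12   4  17  52 106 155 159 162
  159 143 106  96 135]
 [119 117 115 119 120 144 151 143 120 117 121 127 146 154 159 160 163 162
  160 158 159 151 125]
 [116 118 119 117 115 120 122 134 151 158 162 159 162 156 161 160 157 160
  159 156 160 156 158]
 [118 114 118 114 110 116 115 118 116 133 150 162 161 157 159 158 157 158
  162 156 155 151 145]]
```

Feel down in steps. The tip is 140 mm up and the cap should be near 100 to 110 mm.

Emit:
step_arm:
  commands: [0,1.5,0,6,0,0,1.5,0,12,0,0,1.5,0,18,0,0,1.5,0,23,0,0,1.5,0,26,0,0,1.5,0,26,0]

```text
time_s: 54.53
tcp_pos: [0.5879, 0.2853, 0.1227]
tcp_rot: [[0.0, 1.0, -0.002], [1.0, -0.0, -0.001], [-0.001, -0.002, -1.0]]
ft_force: [0.1, 0.2, -0.2]
finger_gap: 0.007
grasp_force: 0.0
```

Emit:
step_arm:
  commands: [0,0,0,2,0,0,0,0,4,0,0,0,0,5,0,0,0,0,5,0]

```text
time_s: 54.87
tcp_pos: [0.5889, 0.2857, 0.1194]
tcp_rot: [[-0.0, 1.0, 0.001], [1.0, 0.0, 0.0], [0.0, 0.001, -1.0]]
ft_force: [-0.8, -0.2, 2.4]
finger_gap: 0.006
grasp_force: 1.3
```

Emit:
step_arm:
  commands: [0,0,0,1,0,0,0,0,2,0,0,0,0,3,0,0,0,0,4,0,0,0,0,4,0]

```text
time_s: 55.28
tcp_pos: [0.5889, 0.2857, 0.1155]
tcp_rot: [[-0.0, 1.0, 0.001], [1.0, 0.0, 0.0], [0.0, 0.001, -1.0]]
ft_force: [-0.9, 0.5, 3.8]
finger_gap: 0.003
grasp_force: 2.4
```

Emit:
step_arm:
  commands: [0,0,0,1,0,0,0,0,2,0,0,0,0,2,0]

```text
time_s: 55.53
tcp_pos: [0.589, 0.2857, 0.1153]
tcp_rot: [[-0.0, 1.0, 0.001], [1.0, 0.0, 0.0], [0.0, 0.001, -1.0]]
ft_force: [-3.1, -0.4, 13.8]
finger_gap: 0.003
grasp_force: 6.6
```

Emit:
step_arm:
  commands: [0,0,0,1,0,0,0,0,2,0,0,0,0,2,0]

```text
time_s: 55.78
tcp_pos: [0.589, 0.2857, 0.1151]
tcp_rot: [[-0.0, 1.0, 0.002], [1.0, 0.0, 0.0], [0.0, 0.002, -1.0]]
ft_force: [-6.3, -2.2, 20.7]
finger_gap: 0.006
grasp_force: 10.8
```

The force has stiffened. I'll back up in small steps to find where contact ends and confirm the 6 mm travel.

Emit:
step_arm:
  commands: [0,0,0,-4,0,0,0,0,-8,0,0,0,0,-8.5,0,0,0,0,-8.5,0]

```text
time_s: 56.12
tcp_pos: [0.5891, 0.2857, 0.1196]
tcp_rot: [[0.0, 1.0, 0.001], [1.0, -0.0, 0.0], [0.0, 0.001, -1.0]]
ft_force: [-0.2, 0.1, 2.0]
finger_gap: 0.003
grasp_force: 1.2
```

Emit:
step_arm:
  commands: [0,0,0,-0.7,0,0,0,0,-0.7,0]

```text
time_s: 56.28
tcp_pos: [0.5891, 0.2857, 0.1199]
tcp_rot: [[0.0, 1.0, 0.0], [1.0, -0.0, 0.0], [0.0, 0.0, -1.0]]
ft_force: [0.6, 1.2, 1.9]
finger_gap: 0.006
grasp_force: 1.1
```

Emit:
step_arm:
  commands: [0,0,0,-0.7,0,0,0,0,-0.7,0]

```text
time_s: 56.45
tcp_pos: [0.589, 0.2857, 0.1207]
tcp_rot: [[0.0, 1.0, 0.0], [1.0, -0.0, 0.0], [0.0, 0.0, -1.0]]
ft_force: [0.8, 1.0, 2.4]
finger_gap: 0.006
grasp_force: 0.9
```

Emit:
step_arm:
  commands: [0,0,0,-0.7,0,0,0,0,-0.7,0]

```text
time_s: 56.62
tcp_pos: [0.5886, 0.2855, 0.1215]
tcp_rot: [[-0.0, 1.0, -0.0], [1.0, 0.0, -0.0], [-0.0, -0.0, -1.0]]
ft_force: [0.5, 0.2, 1.3]
finger_gap: 0.006
grasp_force: 0.7
```

Contact persists up to about 121 mm against the bottom at 115 mm, so the full 6 mm was pressed. I'll retreat and check the scene.

Emit:
step_arm:
  commands: [0,0,0,-20,0,0,0,0,-50,0,0,0,0,-90,0,0,0,0,-120,0,0,-40,0,-120,0,0,-80,0,-120,0,0,-120,0,-120,0,0,-160,0,-120,0,0,-200,0,-120,0,0,-240,0,-120,0,0,-280,0,-120,0,0,-320,0,-120,0,0,-350,0,-120,0,0,-350,0,-120,0,0,-350,0,-120,0,0,-350,0,-120,0,0,-350,0,-120,0,0,-350,0,-120,0]

```text
time_s: 58.12
tcp_pos: [0.5884, -0.0628, 0.2414]
tcp_rot: [[-0.002, 1.0, -0.001], [1.0, 0.002, 0.0], [0.0, -0.001, -1.0]]
ft_force: [-0.3, -0.5, -0.1]
finger_gap: 0.003
grasp_force: 0.0
```

```bash
python3 -c "
from h import *
rel(.5,-.1,.2,90)
c=snap('wrist','wf');t=snap('top','tf')
g=cv2.GaussianBlur(cv2.cvtColor(cv2.imread('pics/wf.png'),6),(3,3),0)
for x in (.4522,.5278,.6030):
  print(x,[(int(y*1000),int(g[tuple(proj(c,(x,y,.060),True).round().astype(int)[::-1])])) for y in np.arange(.0155,.08,.006)])
b=cv2.imread('pics/t2.png').astype(int);a=cv2.imread('pics/tf.png').astype(int)
d=abs(a-b).max(2)
print('mat region diff',d[195:285,150:210].mean(),'beaker',d[275:308,208:243].mean())
b=cv2.imread('pics/top0.png').astype(int);d=abs(a-b).max(2)
for n,(u,v) in dict(bottle=(393,143),dish3=(345,135),d2=(489,205),d4=(432,287)).items(): print(n,d[v-15:v+15,u-15:u+15].mean())
m=cv2.imread('pics/tf.png')[195:285,150:210];w=(m.min(2)>120);ys,xs=np.nonzero(w);print(xs.mean()+150,ys.mean()+195,w.sum())
r=cv2.minAreaRect(np.c_[xs,ys].astype(np.float32));print(r, onz(t,r[0][0]+150,r[0][1]+195,.011))
"
```

```text
shift [-37.  -88.4  41.5] turn 0.002 | now [ 0.5884 -0.0628  0.2414] yaw 90.12 t 58.1167 F [-0.3 -0.5 -0.1] gap 0.2 gf 0.0 q6 -0.3
0.4522 [(15, 161), (21, 165), (27, 167), (33, 132), (39, 76), (45, 75), (51, 77), (57, 77), (63, 79), (69, 77), (75, 75)]
0.5278 [(15, 149), (21, 149), (27, 150), (33, 107), (39, 77), (45, 76), (51, 78), (57, 78), (63, 79), (69, 80), (75, 75)]
0.603 [(15, 154), (21, 101), (27, 118), (33, 97), (39, 88), (45, 88), (51, 88), (57, 79), (63, 78), (69, 80), (75, 78)]
mat region diff 3.982962962962963 beaker 5.355844155844156
bottle 20.27777777777778
dish3 66.14888888888889
d2 8.385555555555555
d4 58.18888888888889
179.4826859379705 239.63384522734117 3321
((29.5, 44.5), (89.0, 59.0), 90.0) [0.46124914 0.44460021 0.011     ]
```

The screen and beaker regions match the earlier picture and the probes are all home. The two changed dish regions are most likely the arm blocking the top view, since no approach came near them. I'll hand in.

```bash
python3 -c "
from rig import manip
print(manip.close_job())"
```

```text
the job is handed in; nothing more can be done
None
```

The job is handed in at about 58 s: the screen stands on the mat, all three probes are started then pushed home (about 15 N at most), and the button was pressed its full 6 mm. I viewed 15 pictures, one over the limit of 14, and the last check could not clearly see two of the dish stacks.

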